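# Load the cutter tray and slide it into its holder

## Task

Pull the two bars with the flat round cutters out of the spring clips and lay them flat, side by side or as they fit, in the loose tray without dropping them in. Then slide the loaded tray, handle outwards and without tipping it, under the lips of the empty holder until it is fully home against the back stop, and let go. Leave the bar with the pointed tip in its clip and do not disturb anything else on the bench.

Things in the scene. Friction and masses are not known exactly. Their poses are not given: they have to be found in the camera images.
- tray: loose empty plywood tray, 0.2 to 0.33 kg: open box 140 (x) x 132 (y) x 24 mm high, walls and floor 4 mm (inside 132 x 124). Origin: centre of the underside; z up. Handle outside its -x end; its +x end goes first into the holder. It starts on the table on one side of the robot, the clip strip on the other.
- tray_handle (a point): middle of the gripping part of the tray's dark wooden handle, 75 mm towards -x and 46 mm above the tray's origin; axes as the tray's. The handle is an upright plate 10 thick (x; 12 at the cap above z 58), 50 wide (y; 56 at the cap), from z 4 to z 62 of the tray, rigid with it; pinch it from above across its thickness.
- bar_round1: a bar to move, aluminium, 104 mm long, 70 to 130 g. Origin on its axis in the middle of the grip block; x along the bar to the cutter. Along x: tail block -44 to -30, neck to -17, grip block -17 to 17, neck to 30, collar to 38, cutter to 60. Necks round, 16 dia; the rest 20 x 20 square: grip the block across y. Lying flat its origin is 10 mm up. Starts in a clip, along the strip's x.
- cutter1 (a point): on bar_round1: the flat round dark cutter, 22 dia x 5 thick, on the tongue at the bar's +x end (49 mm from the bar's origin); the end of the bar is 11 mm beyond. The pointed bar has none.
- bar_round2: the other bar to move, identical to bar_round1.
- cutter2 (a point): on bar_round2: the flat round dark cutter, 22 dia x 5 thick, on the tongue at the bar's +x end (49 mm from the bar's origin); the end of the bar is 11 mm beyond. The pointed bar has none.
- bar_point: the bar that stays in its clip: like bar_round1 up to the collar, but ending in a pointed dark cone (16 dia at x 38, a point at x 66) in place of the round cutter.
- strip: fixed dark wooden clip strip on the table, 100 (x) x 206 (y) x 12 mm, origin at the centre of its underside. Three bars lie along its x, one in each of three sprung clips at y -64, 0 and +64, in any order; their origins are at x 0, z 42.
- clip_mid (a point): origin of the bar in the middle clip; axes as the strip's. A clip holds a bar by both necks: steel seats and leaf jaws at x -23.5 and +23.5, each 11 long, within 15 of the axis; x -16 to 16 is free for fingers down to the board. Jaw tops are 10 above the bar's axis. The rounded jaws overhang the necks: a straight upward pull of about 6 to 13 N springs them, and the bar is clear after 25 mm.
- holder_empty: the empty one of two fixed grey metal tray holders, side by side in either order on a 20 mm dark board. Origin: centre of its underside, 20 mm above the table; x points into it, away from the robot. Floor 154 wide, x -80 to 85, top at z 20. Back stop face at x 73, 50 high. Cheeks, inner faces at y -69 and 69, run from x -20 to 79, flared apart in front to x -49.
- mouth (a point): middle of the holder's mouth, on its floor where the lips begin, 23 mm nearer the robot than home; axes as the holder's. Lips 20 wide, 3 thick, run along both sides from here to the back stop, reaching inwards to y -55 and 55; underside 28 above the floor, bent up in front to 37 at 15 before the mouth. Open above between the lips. The tray's nose can be set on the 60 mm of bare floor before the mouth.
- home (a point): where the tray's origin is when fully home on the empty holder's floor, against its back stop; axes as the holder's. The tray clears the cheeks by 3 mm a side and the lips by 4 mm; its handle stays outside the lips. It slides by plain friction, a few N.
- holder_full: the identical fixed holder that already contains a fixed loaded tray with two bars, whose handle stands up in front like the loose tray's (top 102 mm above the table). Same frame. Its centre is 165 mm to one side of the empty one's.
- wax_jar: bystander: jar 60 dia x 75 high, standing on the table in front of the full holder; origin centre of underside.
- oil_bottle: bystander: bottle 60 dia x 170 high beside the holders; origin centre of underside.
- finish_can: bystander: pale can 70 dia x 110 high on the other side of the holders; origin centre of underside. (Fixed things, not listed: a bowl and a wood blank under 50 mm high nearer the robot, and equipment up to 270 mm high along the back and side edges of the table.)
- chuck_wrench: bystander: flat steel spanner 150 long (x), 8 high, lying on the table in front of the empty holder; origin centre of underside.
- sanding_block: bystander: cork block 75 x 45 x 25 high, on the table in front of the full holder and nearer the robot than the jar; origin centre of underside.
Mind the look-alikes: they are no part of the job. Leave any green look-alike of the bar_round2 alone.

How it is judged:
By the outcome, as a careful person would: the job done as asked, in the order asked, and still so for the second after the job is handed in, with the robot touching nothing.
It also fails if it takes over 72 s, if anything falls off the work surface, if the arm or the gripper's body presses on something with over 40 N, if the wrist force passes 120 N, or if a joint passes its speed limit or range.

## Robot

A 6-joint arm with a two-finger parallel gripper is mounted at the origin on the work surface. World frame = base frame: x ahead of the robot, y to its left, z up, the work surface at z = 0. Lengths are in m, angles in rad, forces in N, time in s.
With the tool pointing down it reaches from about 0.35 to 0.775 m from the base axis. Payload 5.5 kg.
Tool frame: the origin (TCP) lies midway between the tips of the shut fingers; the grasp point (between the pads) lies 19 mm behind it; x points along the fingers, y is the direction in which the jaws open and shut, and the axes are right-handed (so a half turn about x gives the same grasp; the last joint's range is limited). The gripper opens to 85 mm and grips with 20 to 120 N. Pads are 22 mm wide; open, the fingers measure 114 mm over their backs; the gripper's body (76 mm by 85 mm) begins 54 mm behind the grasp point. The pads swing forward as they close: fully open they stand 13 mm farther back than shut.
Start: joints at [-1.355, 0.313, 0.046, 1.304, 0, 1.431], TCP at [0.2, -0.539, 0.231] pointing down, gripper open.
Joint ranges: [-2.76, 2.76], [-0.86, 1.69], [-1.03, 1.26], [-2.2, 2.34], [-1.47, 1.5], [-3.14, 3.14]. Speed limits (rad/s): [2.57, 2.57, 3.14, 3.14, 3.14, 3.14].

## Interface

Orientations are given as a unit quaternion [w, x, y, z].
In Python, from workcell import env, optics, order, models gives the robot as it stands. The module is installed in compiled form; this text tells all that it offers.
- The arm moves only by the tool servo_tool, never from a script. Its argument "moves" is a list of rows, each a list of 5 numbers: the shift along the tool's x, y, z in cm, then the turn about the tool's x in rad, then the closure, from -1 (fully open) to 1 (shut). A call has exactly 10 rows; each row shifts and turns the commanded pose from where the row before left it, along the tool's axes as they then stand; what a row does not reach is not made up. A row lasts 1/8 s, in which the tool goes at most 62.5 mm and 10.7 degrees, less where a joint would pass 70% of its speed; a pose out of reach is approached as far as the arm can. A call is refused whole if a number of a shift passes 6.25 or a number of a turn 0.188, either way. A call with a gripper value outside its range is refused whole. The fingers move at their own pace and stop on an object; "grip_force" is the grip in N (left out, the last holds). Time passes only in rows, so rows that do not move let the fingers close, or fill a call up. It gives the time, the measured TCP pose, the force and the opening at its end, in the units of the state.
- env.get_state(): the state, without advancing time (a new reading comes with each control period).
- optics.read_camera(name): name is "scene" or "top" or "wrist"; returns a dict with "pixels" (480x640x3 uint8, blue, green, red), "vertical_fov" (degrees; the focal length in pixels is half the picture's height over the tangent of half this angle, whatever the lens; pixels are square), "cx", "cy" (the principal point, pixels), "extrinsics" (4x4, takes a point from world to camera coordinates). Camera axes: x right, y up, looking along -z (the intrinsics and any distortion apply to the point x, -y, -z); pixel columns grow to the right and rows downward; lengths in m; the calibration is good to about 2 mm. A picture is of the moment at which its call begins. There is no depth.
- order.hand_in(): hands the job in, once; it reports no verdict.
Trained networks look in a picture, given as the dict that the camera call returned (one of the last four; its "shot" number tells which), for a name from the list of things; names that differ only in an ending like _2 or _b are one class to them, and where a whole thing is asked for, a point or a joint stands for the part that bears it (a point fixed in the world has none). Each returns a list of dicts, best first, with "conf" (0 to 1); they miss things now and then, are a little off and sometimes report something else, mostly with a low value. They report only what shows in the picture. A call takes as long as a camera call. They do not tell look-alikes from the thing itself.
- models.outline_of(name, picture): "pixels" (480x640 bool, what is visible of it) and "location" ([column, row] in pixels, amid what is visible of it).
- models.pinpoint(name, picture): "location" ([column, row] in pixels: a listed point, or the origin of a listed thing).
The state is a dict: "clock": time; "joint_pos": joint angles; "qvel": joint speeds; "tau": joint torques, N m; "tcp_pos": TCP position; "orientation": TCP orientation; "wrist_force": force on the tool from outside, world axes, zero at the start; "ft_torque": the same for the moment, N m; "finger_gap": finger opening in m.
Only numpy, scipy, OpenCV 4.12 (cv2) and the standard library are available. Lean on these libraries where they do the work, as an engineer would, in place of code of your own. Each camera call takes 0.05 s, during which the arm holds its last target.

## Working session

There is one attempt and no reset: what is moved stays moved. The work goes in short steps, Python scripts to look and compute and a tool call to move; the robot and the scene stay as the last step left them, time stands still between calls to the robot, and variables do not carry over. Pictures are saved under pics/ and viewed, and the job is handed in when it is done.

Besides the shell and the picture viewer there is one more tool, called after ">>>" as name(argument=value, ...), one argument or row to a line, values as JSON. servo_tool: Moves the arm, as the interface text tells. Its arguments: {"type":"object","properties":{"moves":{"type":"array"},"grip_force":{"type":"number"}},"required":["moves"]}

```bash
mkdir -p pics; ls; cat > h.py <<'E'
import numpy as np, cv2
from workcell import env, optics, order, models
def K(p):
    f=240/np.tan(np.radians(p["vertical_fov"])/2); return f,p["cx"],p["cy"]
def ray(p,uv):
    f,cx,cy=K(p); E=np.array(p["extrinsics"]); R=E[:3,:3]; t=E[:3,3]
    d=R.T@np.array([(uv[0]-cx)/f,-(uv[1]-cy)/f,-1]); return -R.T@t,d
def at_z(p,uv,z):
    o,d=ray(p,uv); return o+d*(z-o[2])/d[2]
def proj(p,X):
    f,cx,cy=K(p); E=np.array(p["extrinsics"]); c=E[:3,:3]@np.array(X)+E[:3,3]
    return np.array([cx+f*c[0]/-c[2],cy-f*c[1]/-c[2]])
E
python3 - <<'E'
from h import *
print(env.get_state())
for n in ["scene","top","wrist"]:
    p=optics.read_camera(n); cv2.imwrite(f"pics/{n}0.png",p["pixels"])
    print(n,{k:v for k,v in p.items() if k!="pixels"})
E
```

```text
pics
{'clock': 0.0, 'joint_pos': array([-1.35458157e+00,  3.14006148e-01,  4.49453909e-02,  1.30364562e+00,
        1.38790252e-07,  1.43122007e+00]), 'qvel': array([-0.00107002,  0.00092733,  0.00087749,  0.00011344, -0.00068768,
        0.0011823 ]), 'tau': array([ 4.32401539e-04, -4.80624533e+01,  2.98533279e+01,  1.92761229e-02,
       -1.54839768e-04, -5.78972475e-06]), 'tcp_pos': array([ 0.20017608, -0.53844711,  0.23039191]), 'orientation': array([-0.12445382, -0.69592128, -0.12580344,  0.69597292]), 'wrist_force': array([0.60710157, 0.7439236 , 0.6502935 ]), 'ft_torque': array([-0.03225387, -0.0008488 ,  0.01071997]), 'finger_gap': 0.08505553236914248}
scene {'vertical_fov': 53.83089234896508, 'cx': 325.9105224205162, 'cy': 237.75557102703686, 'extrinsics': array([[ 7.52907473e-01,  6.58124735e-01,  1.47318722e-03,
        -3.75909275e-01],
       [-5.58586498e-01,  6.37846922e-01,  5.30219226e-01,
         2.54172262e-01],
       [ 3.48010720e-01, -4.00028920e-01,  8.47859305e-01,
        -1.53551394e+00],
       [ 0.00000000e+00,  0.00000000e+00,  0.00000000e+00,
         1.00000000e+00]]), 'shot': 1}
top {'vertical_fov': 55.1910511925087, 'cx': 317.70024788507357, 'cy': 242.8796325375456, 'extrinsics': array([[ 0.02958314, -0.99955191,  0.00456189, -0.01342866],
       [ 0.99710268,  0.02983001,  0.06997441, -0.50960159],
       [-0.07007913,  0.00247861,  0.99753836, -1.02785495],
       [ 0.        ,  0.        ,  0.        ,  1.        ]]), 'shot': 2}
wrist {'vertical_fov': 64.33584417503481, 'cx': 314.61268153484485, 'cy': 240.14792845588664, 'extrinsics': array([[ 0.34816788, -0.93742975, -0.00214235, -0.5741102 ],
       [ 0.89695472,  0.33379774, -0.28991603,  0.0383944 ],
       [ 0.27249102,  0.09901786,  0.95704969, -0.37944617],
       [ 0.        ,  0.        ,  0.        ,  1.        ]]), 'shot': 3}
```

View pics/scene0.png

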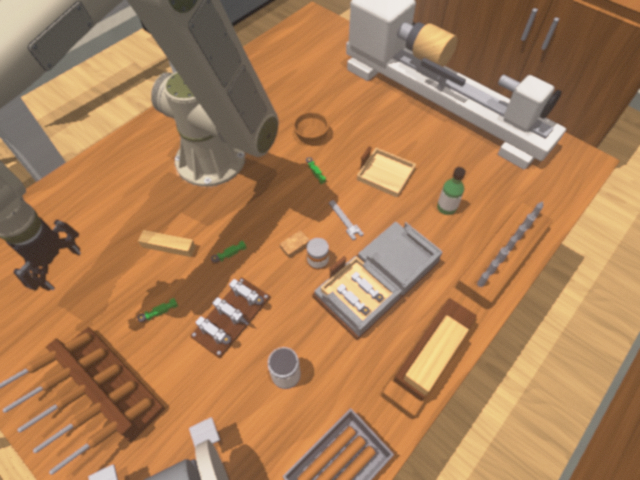

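View pics/top0.png

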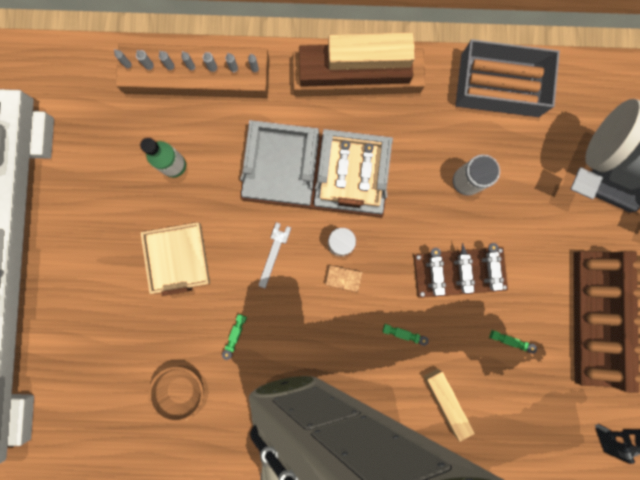

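View pics/wrist0.png

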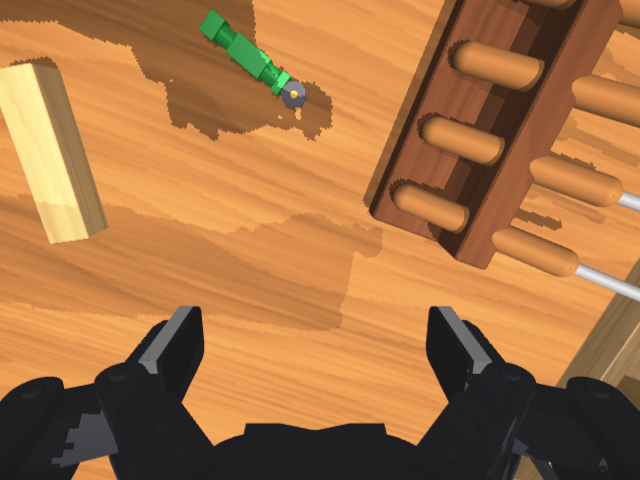

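Top view: strip at about (461,270) with what looks like the pointed bar in the middle (465,250), tray at (175,258) with its handle towards the robot, and the empty holder at (281,163). Next I'll measure them.

```bash
python3 - <<'E'
from h import *
T=optics.read_camera("top"); S=optics.read_camera("scene")
zs=dict(tray=0,tray_handle=.046,cutter1=.042,bar_round1=.042,bar_point=.042,strip=0,clip_mid=.042,holder_empty=.02,mouth=.04,home=.04,holder_full=.02,wax_jar=0,oil_bottle=0,finish_can=0,chuck_wrench=0,sanding_block=0)
for n,z in zs.items():
    for nm,p in (("T",T),("S",S)):
        for r in models.pinpoint(n,p)[:5]:
            if r["conf"]>.2: print(n,nm,round(r["conf"],2),np.round(r["location"],1),np.round(at_z(p,r["location"],z)[:2],4))
im=cv2.resize(T["pixels"][225:310,400:520],None,fx=6,fy=6,interpolation=cv2.INTER_CUBIC);cv2.imwrite("pics/strip1.png",im)
im=cv2.resize(T["pixels"][110:310,130:400],None,fx=2.9,fy=2.9,interpolation=cv2.INTER_CUBIC);cv2.imwrite("pics/hold1.png",im)
E
```

```text
tray T 0.92 [174.7 256.6] [0.4694 0.3307]
tray T 0.6 [277.7 166. ] [0.6887 0.1007]
tray S 0.56 [385.5 172.5] [0.4615 0.332 ]
tray S 0.46 [227.6 312.7] [ 0.4383 -0.326 ]
tray S 0.26 [285.8 374.5] [ 0.6675 -0.3428]
tray_handle T 0.7 [175.8 292. ] [0.3904 0.3102]
tray_handle S 0.92 [364.9 155. ] [0.3893 0.3119]
cutter1 T 0.94 [495.2 245.7] [ 0.5136 -0.3937]
cutter1 T 0.87 [422.9 339.9] [ 0.3016 -0.2353]
cutter1 T 0.75 [432.4 247.5] [ 0.5054 -0.2537]
cutter1 T 0.68 [224.1 352.8] [0.2612 0.1992]
cutter1 T 0.67 [530.4 345.6] [ 0.2961 -0.4716]
cutter1 S 0.85 [257.8 299.4] [ 0.4885 -0.2565]
cutter1 S 0.73 [216.4 260.6] [ 0.3212 -0.2497]
cutter1 S 0.54 [223.9 338.9] [ 0.5017 -0.3867]
cutter1 S 0.53 [139.6 318.4] [ 0.3006 -0.4908]
cutter1 S 0.45 [308.2 160.3] [0.2675 0.1808]
bar_round1 T 0.77 [232.  331.8] [0.3071 0.1839]
bar_round1 T 0.68 [495.6 271. ] [ 0.4574 -0.3947]
bar_round1 T 0.67 [436.1 275.6] [ 0.4433 -0.2627]
bar_round1 T 0.62 [406.6 337.4] [ 0.306  -0.1994]
bar_round1 T 0.59 [507.9 340. ] [ 0.3068 -0.4221]
bar_round1 S 0.85 [243.3 290.5] [ 0.4417 -0.2636]
bar_round1 S 0.67 [234.5 2
[... 1074 characters left out ...]
0.0844]
holder_full T 0.76 [350.  176.6] [ 0.6644 -0.0679]
holder_full S 0.97 [358.7 293.6] [ 0.6697 -0.0621]
wax_jar T 0.82 [341.  244.2] [ 0.5096 -0.0524]
wax_jar T 0.74 [433.7 275.1] [ 0.4445 -0.2681]
wax_jar S 0.68 [316.3 261.6] [ 0.5119 -0.0557]
oil_bottle T 0.58 [177.6 161.5] [0.6922 0.3354]
oil_bottle S 0.91 [448.6 207.2] [0.6884 0.3499]
finish_can T 0.75 [467.7 180.5] [ 0.6679 -0.3452]
finish_can S 0.71 [358.4 293.7] [ 0.6642 -0.0548]
finish_can S 0.62 [285.7 375.7] [ 0.6693 -0.3451]
chuck_wrench T 0.72 [277.  254.5] [0.4813 0.0949]
chuck_wrench S 0.83 [341.9 221.3] [0.4779 0.0968]
sanding_block T 0.69 [343.1 277.5] [ 0.4328 -0.0592]
sanding_block S 0.86 [296. 245.] [ 0.4314 -0.0535]
```

View pics/strip1.png

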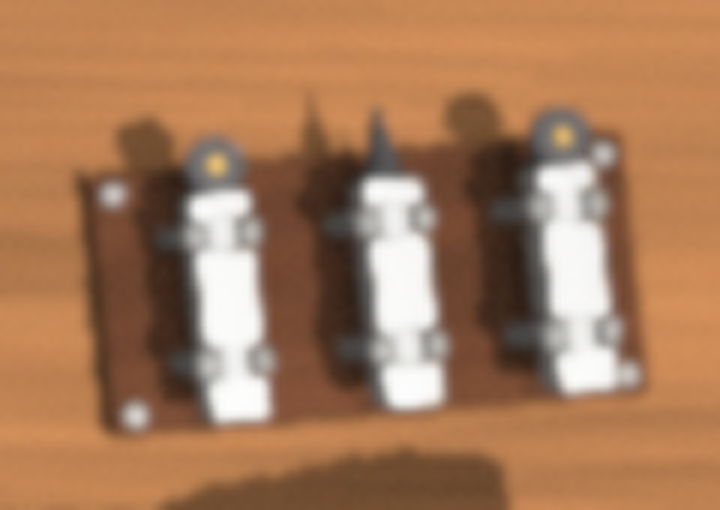

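View pics/hold1.png

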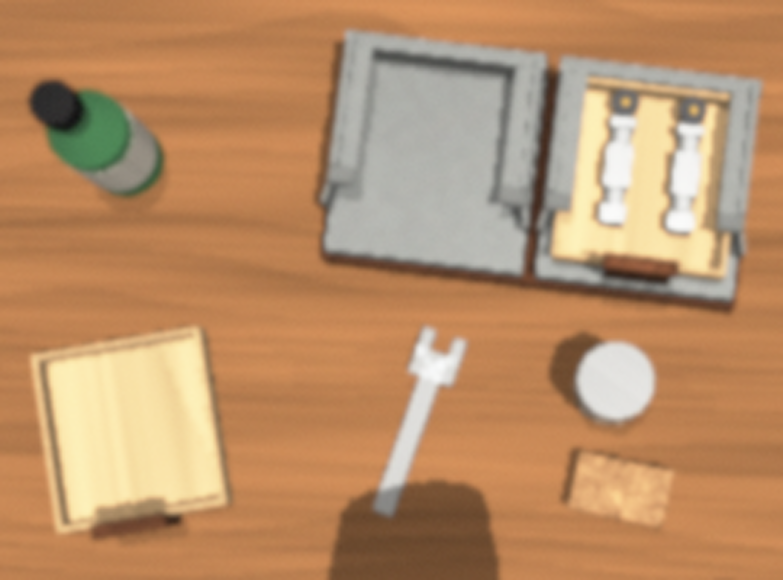

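```bash
cat >> h.py <<'E'
from scipy.spatial.transform import Rotation as Ro
def tool(s=None):
    s=s or env.get_state(); q=s["orientation"]; return np.array(s["tcp_pos"]),Ro.from_quat([q[1],q[2],q[3],q[0]]).as_matrix()
def yawj(R): # direction of jaw axis (tool y) mod pi
    return np.arctan2(R[1,1],R[0,1])
def go(target,jaw=None,s=None):
    """tool-frame shift in cm for a world target; turn to bring jaw axis angle to jaw (mod pi)"""
    t,R=tool(s); d=R.T@(np.array(target)-t)*100; tr=0
    if jaw is not None:
        e=(jaw-yawj(R)+np.pi/2)%np.pi-np.pi/2; tr=-e
    return np.round(d,2),round(tr,3)
E
python3 - <<'E'
from h import *
t,R=tool(); print(R.round(3), yawj(R))
p=optics.read_camera("wrist"); E=np.array(p["extrinsics"]); c=-E[:3,:3].T@E[:3,3]
print("cam in tool",R.T@(c-t),"axes in tool\n",(R.T@E[:3,:3].T).round(3))
print(go([.45,-.33,.23],np.pi/2+.1))
E
```

```text
[[-0.     0.348 -0.937]
 [-0.    -0.937 -0.348]
 [-1.     0.     0.   ]] -1.2149465441765983
cam in tool [-0.14256755  0.00015191 -0.0731234 ] axes in tool
 [[ 0.     0.29  -0.957]
 [ 1.     0.     0.   ]
 [ 0.    -0.957 -0.29 ]]
(array([  0.13, -10.9 , -30.69]), np.float64(0.256))
```

>>> servo_tool(
  moves=[
    [0, -1.8, -5.1, 0, 0],
    [0, -1.8, -5.1, 0, 0],
    [0, -1.8, -5.1, 0, 0],
    [0, -1.8, -5.1, 0, 0],
    [0, -1.8, -5.1, 0, 0],
    [0, -1.9, -5.2, 0, 0],
    [0, 0, 0, 0.13, 0],
    [0, 0, 0, 0.126, 0],
    [0, 0, 0, 0, 0],
    [0, 0, 0, 0, 0],
  ],
  grip_force=70,
)

```text
clock: 3.15
tcp_pos: [0.45, -0.33, 0.2313]
orientation: [0.036, 0.706, 0.036, -0.706]
wrist_force: [-1.1, -0.5, -1.0]
finger_gap: 0.0428
```

```bash
python3 - <<'E'
from h import *
t,R=tool(); print(t,yawj(R),env.get_state()["finger_gap"],env.get_state()["clock"])
p=optics.read_camera("wrist"); cv2.imwrite("pics/w1.png",p["pixels"]); np.savez("w1.npz",**p)
T=optics.read_camera("top"); cv2.imwrite("pics/t1.png",T["pixels"])
for n,z in dict(bar_round1=.042,cutter1=.042,bar_point=.042,strip=0,clip_mid=.042).items():
    for r in models.pinpoint(n,p)[:4]:
        if r["conf"]>.2: print(n,round(r["conf"],2),np.round(r["location"],1),np.round(at_z(p,r["location"],z)[:2],4))
E
```

```text
[ 0.4500004  -0.33004453  0.23132832] -1.4692796603597984 0.04278269944600414 3.15
bar_round1 0.94 [383.8 207. ] [ 0.4594 -0.3908]
bar_round1 0.89 [174.3 321.6] [ 0.3266 -0.2057]
bar_round1 0.75 [239.9 209.7] [ 0.4441 -0.2642]
cutter1 0.97 [236.5 155.1] [ 0.4912 -0.2592]
cutter1 0.93 [388.7 149.5] [ 0.5089 -0.3874]
cutter1 0.66 [219.7 335.4] [ 0.3159 -0.2501]
bar_point 0.84 [314.8 203.8] [ 0.4561 -0.3298]
bar_point 0.24 [241.6 210.2] [ 0.4438 -0.2657]
strip 0.64 [310.7 198. ] [ 0.453 -0.326]
clip_mid 0.75 [311.6 207.1] [ 0.4529 -0.3273]
clip_mid 0.21 [ 20.2 106.3] [ 0.5125 -0.0807]
```

View pics/w1.png

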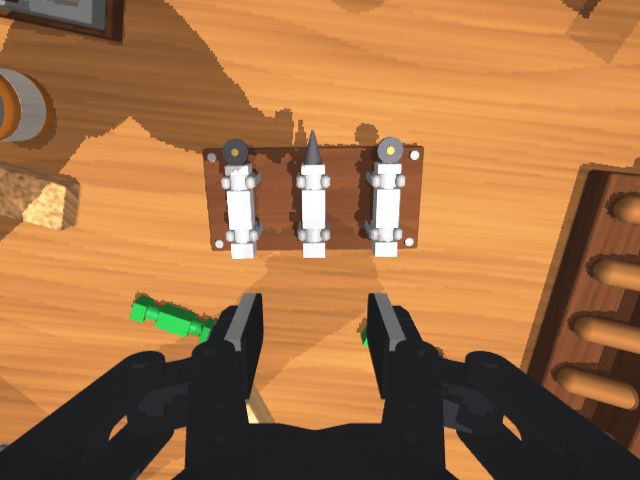

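The pointed bar is in the middle at (313,205). The round-cutter bars are at (240,210) and (386,207). I'll fit the strip's pose from its corners and the bar ends.

```bash
python3 - <<'E'
from h import *
from scipy.optimize import least_squares
p=dict(np.load("w1.npz"))
im=cv2.resize(p["pixels"][120:275,190:440],None,fx=3.2,fy=3.2,interpolation=cv2.INTER_CUBIC);cv2.imwrite("pics/w1c.png",im)
obs=[((50,103,.012),(204,149)),((50,-103,.012),(423,147)),((-50,103,.012),(211,252)),((-50,-103,.012),(417,247)),((49,64,.0445),(235,153)),((49,-64,.0445),(390,150)),((0,64,.052),(239.5,210)),((0,-64,.052),(386,207)),((0,0,.052),(313.5,208))]
def res(v):
    c,s=np.cos(v[2]),np.sin(v[2]); r=[]
    for (x,y,z),uv in obs:
        x/=1e3;y/=1e3; r+=list(proj(p,[v[0]+c*x-s*y,v[1]+s*x+c*y,z])-uv)
    return r
s=least_squares(res,[.45,-.326,.1],loss="soft_l1"); print(s.x,np.round(np.array(res(s.x)).reshape(-1,2),1))
x0,y0,a=s.x
for y in(.064,-.064): print(x0-np.sin(a)*y,y0+np.cos(a)*y)
E
```

```text
[ 0.45305164 -0.32858879  0.11809383] [[-3.1 -0. ]
 [ 1.1 -1.8]
 [ 0.2 -0.4]
 [ 0.4  1.3]
 [ 1.2 -1.2]
 [-1.8 -0.8]
 [-0.7  0.6]
 [ 1.5  1.2]
 [-0.4  1.4]]
0.4455111943563362 -0.26503454612056815
0.4605920944069581 -0.3921430291327698
```

View pics/w1c.png

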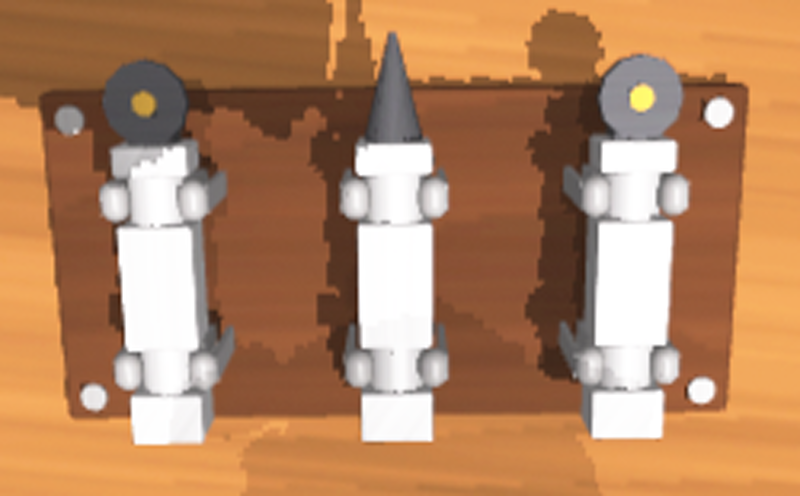

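```bash
cat >> h.py <<'E'
K1={"wrist":0.0,"top":0.0,"scene":0.0}
def proj2(p,X,k1=0,dpos=(0,0,0),drot=(0,0,0)):
    f,cx,cy=K(p); E=np.array(p["extrinsics"]); c=Ro.from_rotvec(drot).as_matrix()@(E[:3,:3]@np.array(X)+E[:3,3]+np.array(dpos))
    a=np.array([c[0],-c[1]])/-c[2]; a=a*(1+k1*(a@a)); return np.array([cx,cy])+f*a
E
python3 - <<'E'
from h import *
from scipy.optimize import least_squares
p=dict(np.load("w1.npz"))
o=lambda u,v:(u/3.2+190,v/3.2+120)
obs=[((50,103,.012),o(42,92)),((50,-103,.012),o(747,88)),((-50,103,.012),o(70,416)),((-50,-103,.012),o(727,410)),((49,64,.0445),o(144,103)),((49,-64,.0445),o(641,98))]
# bar block top corners
for y,pts in ((64,[(118,232),(194,224),(128,349),(206,344)]),(0,[(358,226),(433,223),(360,349),(432,347)]),(-64,[(597,225),(671,222),(597,347),(667,345)])):
    for (x,dy),q in zip(((17,10),(17,-10),(-17,10),(-17,-10)),pts): obs.append(((x,y+dy,.052),o(*q)))
def res(v):
    c,s=np.cos(v[2]),np.sin(v[2]); r=[]
    for (x,y,z),uv in obs:
        x/=1e3;y/=1e3; r+=list(proj2(p,[v[0]+c*x-s*y,v[1]+s*x+c*y,z],v[3],(0,0,v[4]),(v[5],v[6],0))-uv)
    return r
for mask in ([1,1,1,0,0,0,0],[1,1,1,1,0,0,0],[1,1,1,1,1,0,0],[1,1,1,1,0,1,1],[1,1,1,1,1,1,1],[1,1,1,0,1,1,1]):
    m=np.array(mask,bool); b=np.array([.453,-.328,.11,0,0,0,0])
    def g(w): v=b.copy(); v[m]=w; return res(v)
    s=least_squares(g,b[m],loss="soft_l1",x_scale=[.01,.01,.1,.1,.01,.02,.02][:0] or 1.0); v=b.copy(); v[m]=s.x
    print(mask,v.round(4),"rms",np.sqrt(np.mean(np.square(res(v)))).round(2))
print(np.round(np.array(res(v)).reshape(-1,2),1))
E
```

```text
[1, 1, 1, 0, 0, 0, 0] [ 0.4528 -0.3293  0.1098  0.      0.      0.      0.    ] rms 0.95
[1, 1, 1, 1, 0, 0, 0] [ 0.4531 -0.3292  0.1096 -0.0833  0.      0.      0.    ] rms 0.86
[1, 1, 1, 1, 1, 0, 0] [ 0.4532 -0.3292  0.1096 -0.0401 -0.0018  0.      0.    ] rms 0.85
[1, 1, 1, 1, 0, 1, 1] [ 0.4484 -0.3301  0.1102 -0.0702  0.      0.0136  0.001 ] rms 0.82
[1, 1, 1, 1, 1, 1, 1] [ 0.4473 -0.3302  0.1102 -0.0922  0.0011  0.0167  0.0011] rms 0.81
[1, 1, 1, 0, 1, 1, 1] [ 4.504e-01 -3.296e-01  1.101e-01  0.000e+00 -2.500e-03  7.800e-03
  2.000e-04] rms 0.84
[[-0.4 -0.2]
 [ 0.9 -0.9]
 [ 0.4  0.3]
 [-0.5  0.5]
 [ 3.  -0.2]
 [-1.6  0. ]
 [ 0.3 -1.5]
 [-0.1  0.8]
 [ 0.1  0.2]
 [-1.6  1.6]
 [ 0.1 -0.2]
 [ 0.   0.5]
 [ 0.2 -0.4]
 [ 0.4  0.1]
 [ 0.3 -0.6]
 [ 0.5  0.2]
 [-1.3 -0.3]
 [-0.4  0.1]]
```

```bash
python3 - <<'E'
from h import *
print(go([.4456,-.2652,.033],-np.pi/2+.11))
E
```

```text
(array([19.83, -6.5 , -0.21]), np.float64(-0.01))
```

>>> servo_tool(
  moves=[
    [1, -2.5, -0.1, -0.01, 0],
    [2, -2.5, -0.1, 0, 0],
    [3, -1.5, 0, 0, 0],
    [3, 0, 0, 0, 0],
    [3, 0, 0, 0, 0],
    [2, 0, 0, 0, 0],
    [0, 0, 0, 0, 0],
    [0, 0, 0, 0, 0],
    [0, 0, 0, 0, 0],
    [0, 0, 0, 0, 0],
  ],
)

```text
clock: 4.75
tcp_pos: [0.4457, -0.2655, 0.0922]
orientation: [0.039, 0.706, 0.038, -0.706]
wrist_force: [-0.7, -0.1, 0.0]
finger_gap: 0.0429
```

```bash
python3 - <<'E'
from h import *
print(go([.4456,-.2652,.033],-np.pi/2+.11))
p=optics.read_camera("wrist"); cv2.imwrite("pics/w2.png",p["pixels"])
E
```

```text
(array([ 5.92, -0.04,  0.01]), np.float64(-0.0))
```

View pics/w2.png

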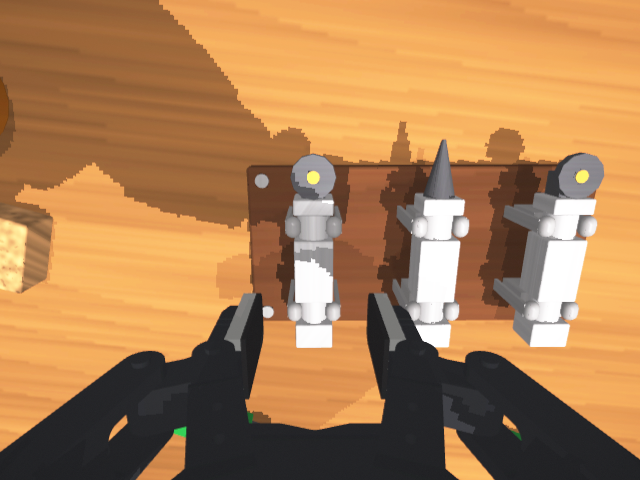

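The bar (u≈314) is centred between the fingers (u≈315). I'll descend and close.

>>> servo_tool(
  moves=[
    [2, 0, 0, 0, 0],
    [2, 0, 0, 0, 0],
    [1.2, 0, 0, 0, 0],
    [0.7, 0, 0, 0, 0],
    [0, 0, 0, 0, 0],
    [0, 0, 0, 0, 1],
    [0, 0, 0, 0, 1],
    [0, 0, 0, 0, 1],
    [0, 0, 0, 0, 1],
    [0, 0, 0, 0, 1],
  ],
)

```text
clock: 6.05
tcp_pos: [0.4457, -0.2654, 0.0331]
orientation: [0.039, 0.706, 0.038, -0.706]
wrist_force: [-0.1, 0.9, 5.6]
finger_gap: 0.0184
```

```bash
python3 - <<'E'
from h import *
s=env.get_state();print(s["tcp_pos"],s["wrist_force"],s["finger_gap"])
p=optics.read_camera("wrist"); cv2.imwrite("pics/w3.png",p["pixels"])
E
```

```text
[ 0.44567679 -0.26540269  0.03305147] [-0.14736349  0.92923408  5.64448475] 0.018440892103173928
```

View pics/w3.png

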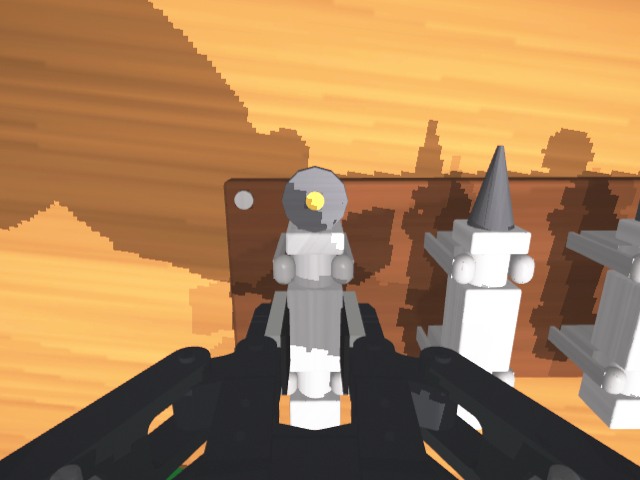

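>>> servo_tool(
  moves=[
    [-0.8, 0, 0, 0, 1],
    [-0.8, 0, 0, 0, 1],
    [-0.8, 0, 0, 0, 1],
    [-1, 0, 0, 0, 1],
    [-2, 0, 0, 0, 1],
    [-3, 0, 0, 0, 1],
    [-4, 0, 0, 0, 1],
    [-4, 0, 0, 0, 1],
    [0, 0, 0, 0, 1],
    [0, 0, 0, 0, 1],
  ],
)

```text
clock: 7.35
tcp_pos: [0.445, -0.2649, 0.1963]
orientation: [0.039, 0.706, 0.039, -0.706]
wrist_force: [-0.6, 0.9, -0.1]
finger_gap: 0.0182
```

```bash
python3 - <<'E'
from h import *
s=env.get_state();print(s["tcp_pos"],s["wrist_force"],s["finger_gap"])
p=optics.read_camera("wrist"); cv2.imwrite("pics/w4.png",p["pixels"])
print(go([.43,.30,.20]))
E
```

```text
[ 0.4450206  -0.26492056  0.19629964] [-0.58290397  0.88767376 -0.12821666] 0.018221250323576656
(array([ -0.4 , -56.28,  -4.73]), 0)
```

View pics/w4.png

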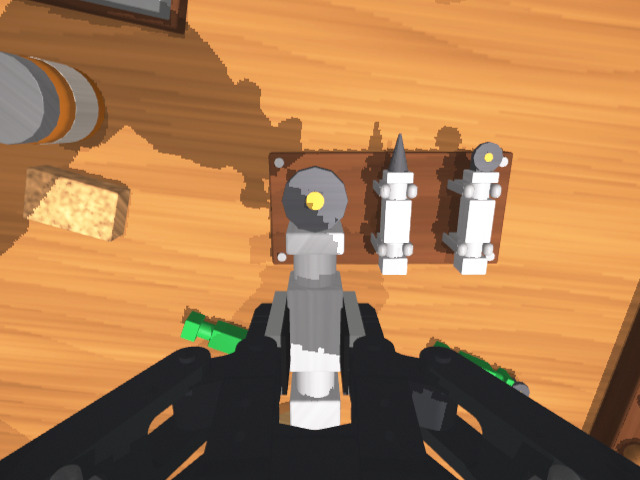

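The bar came out cleanly and is held straight. Next I'll carry it over to the tray side.

>>> servo_tool(
  moves=[
    [0, -3, -0.5, 0, 1],
    [0, -5.8, -0.5, 0, 1],
    [0, -6.1, -0.5, 0, 1],
    [0, -6.1, -0.5, 0, 1],
    [0, -6.1, -0.5, 0, 1],
    [0, -6.1, -0.5, 0, 1],
    [0, -6.1, -0.5, 0, 1],
    [0, -6.1, -0.5, 0, 1],
    [0, -5.5, -0.4, 0, 1],
    [0, -4, -0.3, 0, 1],
  ],
)

```text
clock: 8.65
tcp_pos: [0.4404, 0.2026, 0.1985]
orientation: [-0.055, -0.698, -0.103, 0.706]
wrist_force: [0.2, -0.3, -0.8]
finger_gap: 0.0183
```

```bash
python3 - <<'E'
from h import *
s=env.get_state();print(s["tcp_pos"],s["wrist_force"],s["finger_gap"],np.abs(s["qvel"]).max())
p=optics.read_camera("wrist"); cv2.imwrite("pics/w5.png",p["pixels"]);np.savez("w5.npz",**p)
s=env.get_state();print(s["tcp_pos"],s["orientation"])
T=optics.read_camera("top"); cv2.imwrite("pics/t5.png",T["pixels"]);np.savez("t5.npz",**T)
for n,z in dict(tray=0,tray_handle=.046).items():
    for r in models.pinpoint(n,p)[:4]:
        if r["conf"]>.2: print(n,round(r["conf"],2),np.round(r["location"],1),np.round(at_z(p,r["location"],z)[:2],4))
E
```

```text
[0.44038658 0.20260989 0.19851969] [ 0.19815615 -0.32477648 -0.77954902] 0.01827086044159115 0.2160624712846993
[0.44081726 0.20385785 0.19903319] [-0.05488686 -0.69849293 -0.10361557  0.70594537]
tray 0.62 [635.3 197.8] [ 0.5103 -0.0495]
tray_handle 0.86 [188.  245.2] [0.3916 0.3104]
```

View pics/w5.png

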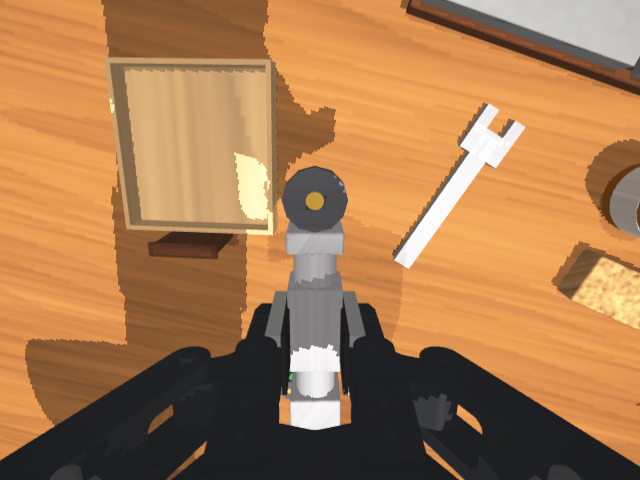

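View pics/t5.png

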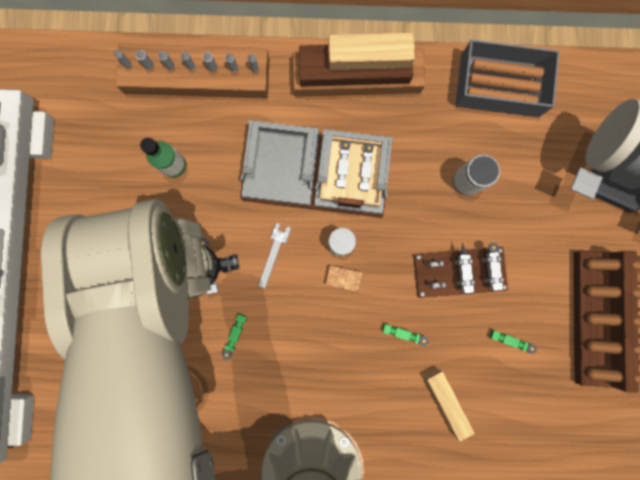

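```bash
python3 - <<'E'
from h import *
from scipy.optimize import least_squares
t,R=tool(); print(R.round(3))
p=dict(np.load("w5.npz"))
im=cv2.resize(p["pixels"][40:270,90:300],None,fx=2.6,fy=2.6,interpolation=cv2.INTER_CUBIC);cv2.imwrite("pics/w5c.png",im)
obs=[((70,66,.024),(108,59)),((70,-66,.024),(274.5,59)),((-70,66,.024),(127,229)),((-70,-66,.024),(274,235))]
def res(v):
    c,s=np.cos(v[2]),np.sin(v[2]); r=[]
    for (x,y,z),uv in obs:
        x/=1e3;y/=1e3; r+=list(proj2(p,[v[0]+c*x-s*y,v[1]+s*x+c*y,z],-.08)-uv)
    return r
s=least_squares(res,[.46,.326,.15]); print(s.x,np.round(np.array(res(s.x)).reshape(-1,2),1))
print(go([.42,.30,.20],-np.pi/2+s.x[2]))
E
```

```text
[[-0.017  0.219 -0.976]
 [ 0.065 -0.973 -0.219]
 [-0.998 -0.067  0.002]]
[0.46784141 0.32511802 0.19637018] [[ 4.6  2.5]
 [-3.2  1. ]
 [ 1.7 -2.6]
 [-2.3 -2.3]]
(array([  0.6 , -10.08,  -0.11]), np.float64(0.025))
```

View pics/w5c.png

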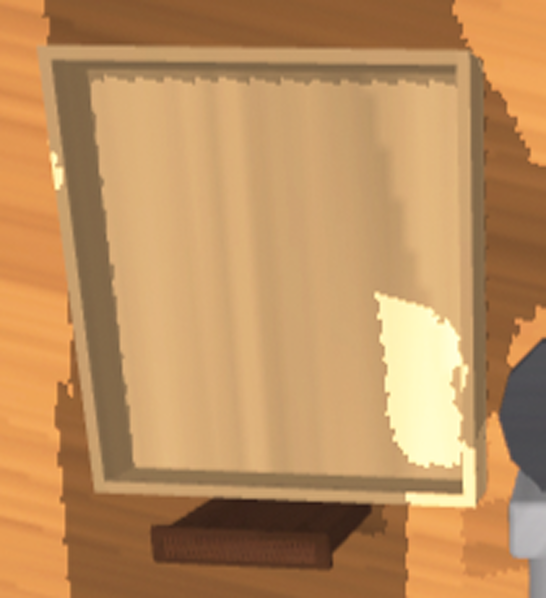

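>>> servo_tool(
  moves=[
    [0, -1.5, 0.2, 0, 1],
    [0, -1.5, 0.3, 0, 1],
    [0, -1.5, 0.3, 0, 1],
    [0, -1.5, 0.4, 0, 1],
    [0, -1.5, 0.4, 0, 1],
    [0, -1.5, 0.4, 0, 1],
    [0, 0, 0, 0, 1],
    [0, 0, 0, 0, 1],
    [0, 0, 0, 0, 1],
    [0, 0, 0, 0, 1],
  ],
)

```text
clock: 10.1
tcp_pos: [0.4124, 0.2368, 0.2073]
orientation: [-0.063, -0.693, -0.137, 0.705]
wrist_force: [0.2, -0.5, -1.6]
finger_gap: 0.0185
```

```bash
python3 - <<'E'
from h import *
t,R=tool(); print(t,R.round(3))
p=optics.read_camera("wrist"); cv2.imwrite("pics/w6.png",p["pixels"]);np.savez("w6.npz",**p)
for n,z in dict(tray=0,tray_handle=.046).items():
    for r in models.pinpoint(n,p)[:4]:
        if r["conf"]>.2: print(n,round(r["conf"],2),np.round(r["location"],1),np.round(at_z(p,r["location"],z)[:2],4))
E
```

```text
[0.41237477 0.23677161 0.20733335] [[-0.031  0.28  -0.96 ]
 [ 0.101 -0.954 -0.281]
 [-0.994 -0.105  0.001]]
tray 0.96 [263. 121.] [0.4659 0.3235]
tray_handle 0.57 [244.3 216.1] [0.3906 0.3097]
```

View pics/w6.png

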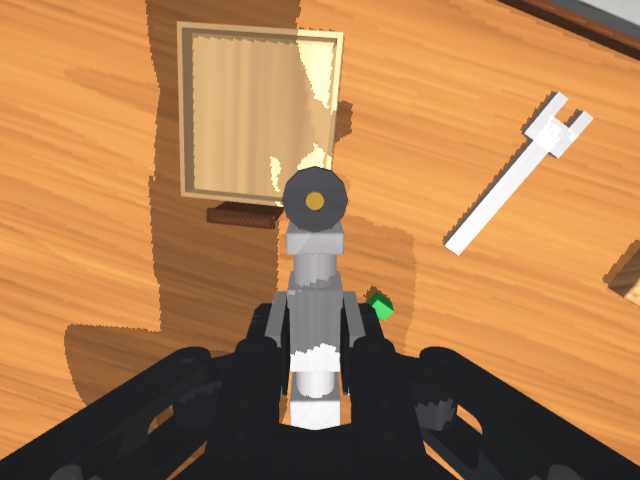

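```bash
python3 - <<'E'
from h import *
print(env.get_state()["joint_pos"].round(3))
E
```

```text
[ 0.284  0.12  -0.263  1.189  0.106  3.141]
```

Joint 6 is at its limit, so I'll flip the wrist half a turn the other way. The bar will then lie with its cutter towards the handle, which is fine.

>>> servo_tool(
  moves=[
    [0, 0, 0, -0.186, 1],
    [0, 0, 0, -0.186, 1],
    [0, 0, 0, -0.186, 1],
    [0, 0, 0, -0.186, 1],
    [0, 0, 0, -0.186, 1],
    [0, 0, 0, -0.186, 1],
    [0, 0, 0, -0.186, 1],
    [0, 0, 0, -0.186, 1],
    [0, 0, 0, -0.186, 1],
    [0, 0, 0, -0.186, 1],
  ],
)

```text
clock: 11.5
tcp_pos: [0.4123, 0.2368, 0.2074]
orientation: [0.595, 0.362, 0.648, -0.309]
wrist_force: [-0.5, 0.0, -1.0]
finger_gap: 0.0185
```

```bash
python3 - <<'E'
from h import *
t,R=tool(); print(t,R.round(3),env.get_state()["joint_pos"].round(3))
print(go([.46,.32,.2],np.pi/2+.16))
E
```

```text
[0.41229145 0.23683803 0.20736554] [[-0.031  0.837  0.547]
 [ 0.101  0.547 -0.831]
 [-0.994  0.029 -0.101]] [ 0.284  0.12  -0.263  1.189  0.106  1.274]
(array([ 1.42,  8.52, -4.23]), np.float64(-1.152))
```

```bash
python3 - <<'E'
from h import *
from scipy.optimize import least_squares
p=dict(np.load("w6.npz"))
im=cv2.resize(p["pixels"][10:240,165:360],None,fx=2.6,fy=2.6,interpolation=cv2.INTER_CUBIC);cv2.imwrite("pics/w6c.png",im)
E
```

```text
(no output)
```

View pics/w6c.png

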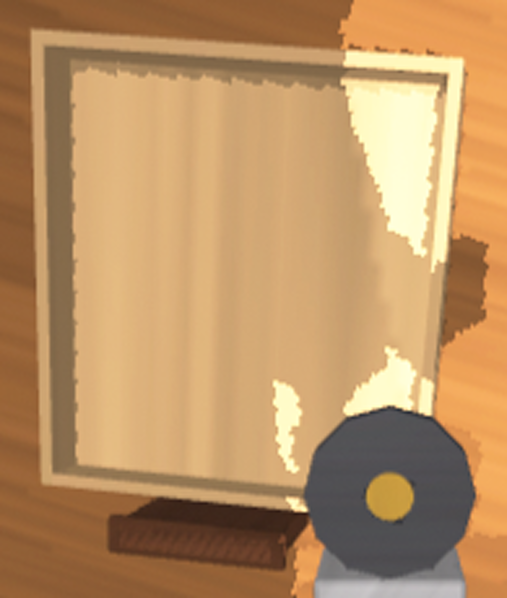

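```bash
python3 - <<'E'
from h import *
from scipy.optimize import least_squares
p=dict(np.load("w6.npz"))
o=lambda u,v:(u/2.6+165,v/2.6+10)
obs=[((70,66,.024),o(32,30)),((70,-66,.024),o(463,60)),((-70,66,.024),o(42,485)),((-81,28,.062),o(109,551)),((-81,-28,.062),o(284,569)),((-69,28,.062),o(110,516))]
for k1 in(0,-.08):
  def res(v):
    c,s=np.cos(v[2]),np.sin(v[2]); r=[]
    for (x,y,z),uv in obs:
        x/=1e3;y/=1e3; r+=list(proj2(p,[v[0]+c*x-s*y,v[1]+s*x+c*y,z],k1)-uv)
    return r
  s=least_squares(res,[.46,.326,.15]); print(s.x,np.round(np.array(res(s.x)).reshape(-1,2),1).tolist())
T=dict(np.load("t5.npz"))
p0=optics.read_camera("top");
E
```

```text
[0.46575977 0.32375652 0.20502206] [[-0.4, -0.2], [0.6, -0.9], [0.2, -0.4], [-0.4, 0.9], [0.7, 1.2], [-0.9, -0.2]]
[0.46754825 0.32525084 0.21082541] [[3.0, 5.6], [-1.7, 0.7], [0.9, -1.8], [-0.4, -1.4], [0.1, -1.5], [-0.9, -2.4]]
```

```bash
cat >> h.py <<'E'
def plan(target,jaw=None,n=10,w=None,s=None):
    t,R=tool(s); d=np.array(target)-t; _,tr=go(target,jaw,s)
    w=np.ones(n) if w is None else np.array(w,float); w=w/w.sum()
    rows=[]
    for f in w:
        rows.append([round(a,2) for a in (R.T@(d*f)*100)]+[round(tr*f,3)])
        R=R@Ro.from_rotvec([tr*f,0,0]).as_matrix()
    for r in rows: print([float(x) for x in r])
    print("tot",d.round(4),tr)
E
python3 - <<'E'
from h import *
plan([.468,.3518,.12],np.pi/2+.205,8)
E
```

```text
[1.21, 1.34, -0.7, -0.149]
[1.21, 1.43, -0.49, -0.149]
[1.21, 1.49, -0.27, -0.149]
[1.21, 1.51, -0.05, -0.149]
[1.21, 1.5, 0.18, -0.149]
[1.21, 1.46, 0.4, -0.149]
[1.21, 1.38, 0.61, -0.149]
[1.21, 1.28, 0.81, -0.149]
tot [ 0.0557  0.115  -0.0874] -1.191
```

>>> servo_tool(
  moves=[
    [1.2, 1.35, -0.7, -0.149, 1],
    [1.2, 1.45, -0.5, -0.149, 1],
    [1.2, 1.5, -0.25, -0.149, 1],
    [1.2, 1.5, -0.05, -0.149, 1],
    [1.2, 1.5, 0.2, -0.149, 1],
    [1.2, 1.45, 0.4, -0.149, 1],
    [1.2, 1.4, 0.6, -0.149, 1],
    [1.2, 1.3, 0.8, -0.149, 1],
    [0, 0, 0, 0, 1],
    [0, 0, 0, 0, 1],
  ],
)

```text
clock: 12.8
tcp_pos: [0.4693, 0.3513, 0.1208]
orientation: [0.695, -0.031, 0.711, 0.104]
wrist_force: [-1.2, -0.0, -0.1]
finger_gap: 0.0186
```

```bash
python3 - <<'E'
from h import *
t,R=tool(); print(t,R.round(3),env.get_state()["joint_pos"].round(3))
p=optics.read_camera("wrist"); cv2.imwrite("pics/w7.png",p["pixels"]);np.savez("w7.npz",**p)
plan([.468,.3518,.025],np.pi/2+.205,6)
E
```

```text
[0.46929597 0.351268   0.12079486] [[-0.031 -0.19   0.981]
 [ 0.1    0.976  0.192]
 [-0.994  0.105 -0.012]] [ 0.452  0.368 -0.157  1.03   0.104  0.26 ]
[1.59, -0.15, -0.0, -0.002]
[1.59, -0.15, -0.0, -0.002]
[1.59, -0.15, -0.01, -0.002]
[1.59, -0.15, -0.01, -0.002]
[1.59, -0.15, -0.01, -0.002]
[1.59, -0.15, -0.01, -0.002]
tot [-0.0015  0.0006 -0.0961] -0.013
```

View pics/w7.png

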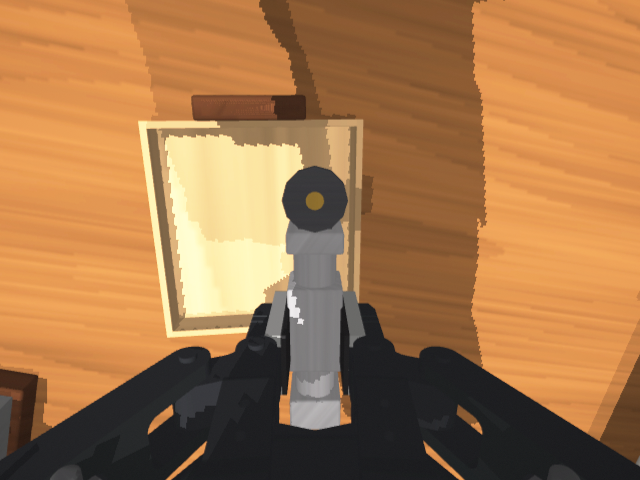

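```bash
python3 - <<'E'
from h import *
from scipy.optimize import least_squares
p=dict(np.load("w7.npz"))
obs=[((-70,66,.024),(363.5,120)),((-70,-66,.024),(139.5,122)),((70,-66,.024),(168,337)),((-81,-28,.062),(193,95.5)),((-81,28,.062),(305.5,95.5)),]
def res(v):
    c,s=np.cos(v[2]),np.sin(v[2]); r=[]
    for (x,y,z),uv in obs:
        x/=1e3;y/=1e3; r+=list(proj2(p,[v[0]+c*x-s*y,v[1]+s*x+c*y,z])-uv)
    return r
s=least_squares(res,[.46,.326,.15]); print(s.x,np.round(np.array(res(s.x)).reshape(-1,2),1).tolist())
E
```

```text
[0.4662377  0.32529137 0.20210065] [[0.6, -0.2], [-0.4, -0.3], [-0.2, 0.7], [-1.5, 0.2], [1.6, -0.1]]
```

>>> servo_tool(
  moves=[
    [1.6, -0.15, 0, -0.002, 1],
    [1.6, -0.15, 0, -0.002, 1],
    [1.6, -0.15, 0, -0.002, 1],
    [1.6, -0.15, 0, -0.002, 1],
    [1.6, -0.15, 0, -0.002, 1],
    [1.4, -0.1, 0, 0, 1],
    [0.3, 0, 0, 0, 1],
    [0.3, 0, 0, 0, 1],
    [0.2, 0, 0, 0, 1],
    [0, 0, 0, 0, 1],
  ],
)

```text
clock: 14.1
tcp_pos: [0.4683, 0.3537, 0.0187]
orientation: [0.695, -0.036, 0.709, 0.109]
wrist_force: [-0.2, -0.9, -1.3]
finger_gap: 0.0185
```

```bash
python3 - <<'E'
from h import *
t,R=tool(); print(t,env.get_state()["wrist_force"])
p=optics.read_camera("wrist"); cv2.imwrite("pics/w8.png",p["pixels"])
E
```

```text
[0.46829364 0.35372508 0.01867762] [-0.1607718  -0.8700955  -1.27581252]
```

View pics/w8.png

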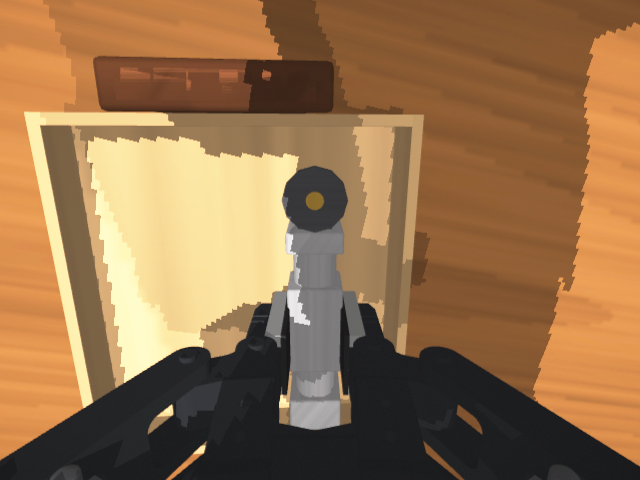

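>>> servo_tool(
  moves=[
    [0.3, -0.02, 0, 0, 1],
    [0.3, -0.02, 0, 0, 1],
    [0.2, 0, 0, 0, 1],
    [0.15, 0, 0, 0, 1],
    [0, 0, 0, 0, 1],
    [0.1, 0, 0, 0, 1],
    [0, 0, 0, 0, 1],
    [0, 0, 0, 0, 1],
    [0, 0, 0, 0, 1],
    [0, 0, 0, 0, 1],
  ],
)

```text
clock: 15.4
tcp_pos: [0.4678, 0.3543, 0.0079]
orientation: [0.695, -0.036, 0.71, 0.109]
wrist_force: [0.5, 0.3, -0.7]
finger_gap: 0.0186
```

>>> servo_tool(
  moves=[
    [0.15, -0.02, 0, 0, 1],
    [0, 0, 0, 0, 1],
    [0.1, 0, 0, 0, 1],
    [0, 0, 0, 0, 1],
    [0, 0, 0, 0, 1],
    [0, 0, 0, 0, 1],
    [0, 0, 0, 0, 1],
    [0, 0, 0, 0, 1],
    [0, 0, 0, 0, 1],
    [0, 0, 0, 0, 1],
  ],
)

```text
clock: 16.65
tcp_pos: [0.468, 0.3544, 0.0062]
orientation: [0.695, -0.036, 0.709, 0.109]
wrist_force: [-1.1, -0.9, 5.6]
finger_gap: 0.0183
```

>>> servo_tool(
  moves=[
    [0, 0, 0, 0, 0.4],
    [0, 0, 0, 0, 0.3],
    [0, 0, 0, 0, 0.3],
    [0, 0, 0, 0, 0.3],
    [-0.5, 0, 0, 0, 0.3],
    [-1.5, 0, 0, 0, 0.3],
    [-3, 0, 0, 0, 0.3],
    [-4.5, 0, 0, 0, 0.2],
    [-5, 0, 0, 0, 0],
    [-3, 0, 0, 0, 0],
  ],
)

```text
clock: 17.9
tcp_pos: [0.4741, 0.3364, 0.1831]
orientation: [0.696, -0.036, 0.708, 0.109]
wrist_force: [0.2, -0.3, 0.0]
finger_gap: 0.0428
```

```bash
python3 - <<'E'
from h import *
t,R=tool(); print(t,env.get_state()["finger_gap"])
p=optics.read_camera("wrist"); cv2.imwrite("pics/w9.png",p["pixels"])
jaw=np.pi/2+.11
ax=R[:,0]
for y,nm in((-.064,"r"),):
    bx=np.array([.4528+.1098*.064,-.3293-.0636,.042]); 
    print(bx+.009*ax)
plan(bx+.009*ax*0+[0,0,.16],jaw,14)
E
```

```text
[0.47414975 0.33641297 0.18310217] 0.04279751172390942
[ 0.4595793  -0.39198419  0.03305015]
[-0.65, -5.04, -1.18, 0.007]
[-0.65, -5.05, -1.14, 0.007]
[-0.65, -5.06, -1.11, 0.007]
[-0.65, -5.06, -1.07, 0.007]
[-0.65, -5.07, -1.04, 0.007]
[-0.65, -5.08, -1.0, 0.007]
[-0.65, -5.08, -0.97, 0.007]
[-0.65, -5.09, -0.93, 0.007]
[-0.65, -5.1, -0.9, 0.007]
[-0.65, -5.1, -0.87, 0.007]
[-0.65, -5.11, -0.83, 0.007]
[-0.65, -5.11, -0.8, 0.007]
[-0.65, -5.12, -0.76, 0.007]
[-0.65, -5.12, -0.73, 0.007]
tot [-0.0159 -0.7298  0.0153] 0.095
```

View pics/w9.png

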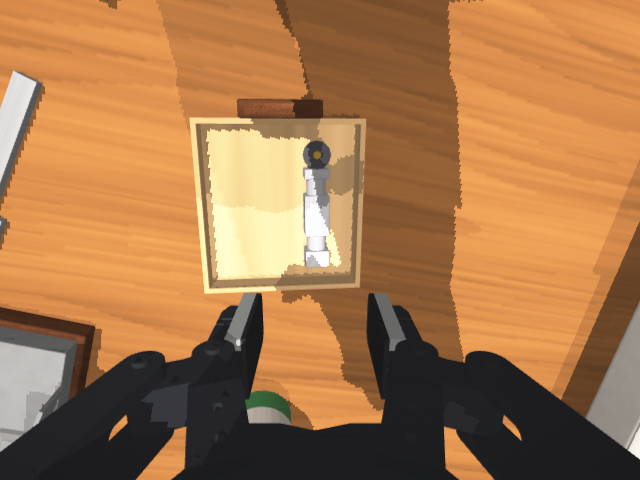

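Bar 1 lies flat in the tray at (316,205). Next I'll go back for bar 2, the one in the right-hand clip.

>>> servo_tool(
  moves=[
    [-0.5, -4, -0.95, 0, 0],
    [-0.8, -6.1, -1.4, 0.01, 0],
    [-0.8, -6.1, -1.35, 0.01, 0],
    [-0.8, -6.1, -1.3, 0.01, 0],
    [-0.8, -6.1, -1.25, 0.01, 0],
    [-0.8, -6.1, -1.2, 0.01, 0],
    [-0.8, -6.1, -1.15, 0.01, 0],
    [-0.8, -6.1, -1.1, 0.01, 0],
    [-0.8, -6.1, -1.05, 0.01, 0],
    [-0.8, -6.1, -1, 0.01, 0],
  ],
)

```text
clock: 19.2
tcp_pos: [0.457, -0.2688, 0.1967]
orientation: [0.696, -0.004, 0.714, 0.077]
wrist_force: [0.6, 0.3, -0.4]
finger_gap: 0.0428
```

```bash
python3 - <<'E'
from h import *
t,R=tool(); print(t,R.round(3),env.get_state()["joint_pos"].round(3))
jaw=np.pi/2+.11
plan([.4597,-.38,.15],jaw,5,[1,1,1,.7,.4])
E
```

```text
[ 0.45699273 -0.26878564  0.19665457] [[-0.031 -0.113  0.993]
 [ 0.1    0.988  0.116]
 [-0.994  0.103 -0.019]] [-0.715  0.309 -0.051  1.3    0.056 -0.832]
[0.86, -2.81, -0.23, 0.001]
[0.86, -2.81, -0.22, 0.001]
[0.86, -2.81, -0.22, 0.001]
[0.6, -1.96, -0.15, 0.001]
[0.34, -1.12, -0.09, 0.0]
tot [ 0.0027 -0.1112 -0.0467] 0.004
```

```bash
python3 - <<'E'
from h import *
plan([.4614,-.398,.093],np.pi/2+.11,7,[1,1,1,1,1,.6,.4])
E
```

```text
[1.5, -2.31, -0.14, 0.001]
[1.5, -2.31, -0.14, 0.001]
[1.5, -2.31, -0.14, 0.001]
[1.5, -2.31, -0.14, 0.001]
[1.5, -2.32, -0.14, 0.001]
[0.9, -1.39, -0.08, 0.0]
[0.6, -0.93, -0.05, 0.0]
tot [ 0.0044 -0.1292 -0.1037] 0.004
```

>>> servo_tool(
  moves=[
    [1, -2.6, -0.15, 0, 0],
    [1.4, -2.6, -0.15, 0, 0],
    [1.5, -2.6, -0.15, 0, 0],
    [1.5, -2.6, -0.15, 0, 0],
    [1.5, -1.9, -0.1, 0, 0],
    [1.5, -1, -0.1, 0, 0],
    [0.6, -0.58, 0, 0, 0],
    [0, 0, 0, 0, 0],
    [0, 0, 0, 0, 0],
    [0, 0, 0, 0, 0],
  ],
)

```text
clock: 20.45
tcp_pos: [0.4632, -0.3955, 0.0931]
orientation: [0.696, -0.005, 0.714, 0.077]
wrist_force: [0.1, 0.9, 0.8]
finger_gap: 0.0429
```

```bash
python3 - <<'E'
from h import *
t,R=tool(); print(t)
p=optics.read_camera("wrist"); cv2.imwrite("pics/w10.png",p["pixels"]);np.savez("w10.npz",**p)
for n,z in dict(bar_round1=.042,cutter1=.042).items():
    for r in models.pinpoint(n,p)[:4]:
        if r["conf"]>.2: print(n,round(r["conf"],2),np.round(r["location"],1),np.round(at_z(p,r["location"],z)[:2],4))
plan([.4596,-.392,.033],np.pi/2+.11,5)
E
```

```text
[ 0.46322952 -0.39546286  0.09305779]
bar_round1 0.61 [309.9 267.3] [ 0.4613 -0.3932]
cutter1 0.73 [315.8 355. ] [ 0.5148 -0.3837]
[1.2, -0.05, -0.04, 0.001]
[1.2, -0.05, -0.04, 0.001]
[1.2, -0.05, -0.04, 0.001]
[1.2, -0.05, -0.04, 0.001]
[1.2, -0.05, -0.04, 0.001]
tot [-0.0034  0.0035 -0.0597] 0.005
```

View pics/w10.png

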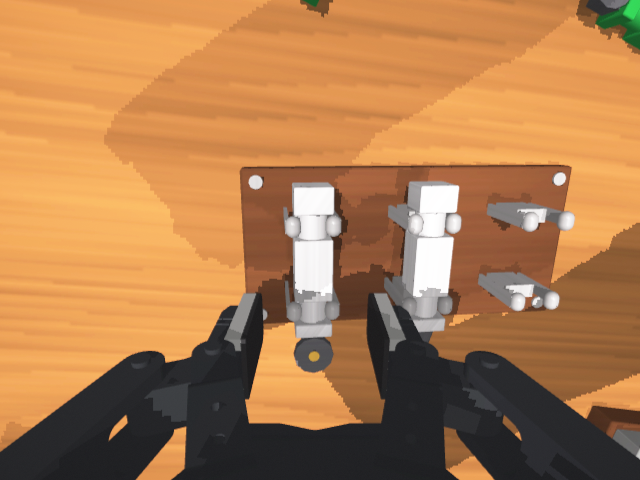

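Bar 2 is centred at u≈314. I'll descend and grip.

>>> servo_tool(
  moves=[
    [1.7, -0.07, -0.04, 0, 0],
    [1.7, -0.07, -0.04, 0, 0],
    [1.4, -0.06, -0.04, 0, 0],
    [0.8, -0.05, -0.03, 0, 0],
    [0.4, 0, 0, 0, 0],
    [0, 0, 0, 0, 0.5],
    [0, 0, 0, 0, 1],
    [0, 0, 0, 0, 1],
    [0, 0, 0, 0, 1],
    [0, 0, 0, 0, 1],
  ],
)

```text
clock: 21.85
tcp_pos: [0.4599, -0.3919, 0.0328]
orientation: [0.696, -0.005, 0.714, 0.077]
wrist_force: [-0.6, 4.8, 5.6]
finger_gap: 0.0185
```

```bash
python3 - <<'E'
from h import *
t,R=tool(); print(t,R.round(3)); s=env.get_state(); print(s["wrist_force"],s["ft_torque"],s["finger_gap"])
plan(t+[0,0,.16],np.pi/2+.11,8,[.8,.8,.8,1,2,3,3,3])
E
```

```text
[ 0.4598883  -0.39186518  0.03275595] [[-0.031 -0.114  0.993]
 [ 0.101  0.988  0.117]
 [-0.994  0.104 -0.019]]
[-0.57029641  4.8364389   5.56448252] [0.78648072 0.13547759 0.0800372 ] 0.018482365014844942
[-0.88, 0.09, -0.02, 0.0]
[-0.88, 0.09, -0.02, 0.0]
[-0.88, 0.09, -0.02, 0.0]
[-1.1, 0.12, -0.02, 0.0]
[-2.21, 0.23, -0.04, 0.001]
[-3.31, 0.35, -0.06, 0.001]
[-3.31, 0.35, -0.06, 0.001]
[-3.31, 0.35, -0.06, 0.001]
tot [0.   0.   0.16] 0.005
```

>>> servo_tool(
  moves=[
    [-0.9, 0.09, -0.02, 0, 1],
    [-0.9, 0.09, -0.02, 0, 1],
    [-0.9, 0.09, -0.02, 0, 1],
    [-1.1, 0.12, -0.02, 0, 1],
    [-2.2, 0.23, -0.04, 0, 1],
    [-3.3, 0.35, -0.06, 0, 1],
    [-3.3, 0.35, -0.06, 0, 1],
    [-3.3, 1.5, 0.1, 0, 1],
    [0.3, 3, 0.4, 0, 1],
    [0.6, 5, 0.6, 0, 1],
  ],
)

```text
clock: 23.1
tcp_pos: [0.4613, -0.3004, 0.194]
orientation: [0.697, -0.005, 0.713, 0.075]
wrist_force: [0.2, -0.1, -1.2]
finger_gap: 0.0182
```

```bash
python3 - <<'E'
from h import *
t,R=tool(); s=env.get_state(); print(t,s["wrist_force"],s["finger_gap"])
p=optics.read_camera("wrist"); cv2.imwrite("pics/w11.png",p["pixels"])
# tray pose
x,y,a=.466,.3245,.203
lx,ly=-.008,-.026
b=np.array([x+np.cos(a)*lx-np.sin(a)*ly,y+np.sin(a)*lx+np.cos(a)*ly,.014]); print(b+.009*R[:,0])
plan([b[0]+.0027,b[1]-.01,.12],np.pi/2+.203,14)
E
```

```text
[ 0.46125851 -0.30039376  0.19398715] [ 0.18174063 -0.09088764 -1.21658478] 0.01824382575931256
[0.46315324 0.2983034  0.00504693]
[0.96, 4.03, 0.55, -0.006]
[0.96, 4.02, 0.57, -0.006]
[0.96, 4.02, 0.6, -0.006]
[0.96, 4.02, 0.62, -0.006]
[0.96, 4.01, 0.65, -0.006]
[0.96, 4.01, 0.67, -0.006]
[0.96, 4.0, 0.7, -0.006]
[0.96, 4.0, 0.72, -0.006]
[0.96, 4.0, 0.74, -0.006]
[0.96, 3.99, 0.77, -0.006]
[0.96, 3.99, 0.79, -0.006]
[0.96, 3.98, 0.82, -0.006]
[0.96, 3.98, 0.84, -0.006]
[0.96, 3.97, 0.87, -0.006]
tot [ 0.0065  0.5799 -0.0737] -0.086
```

View pics/w11.png

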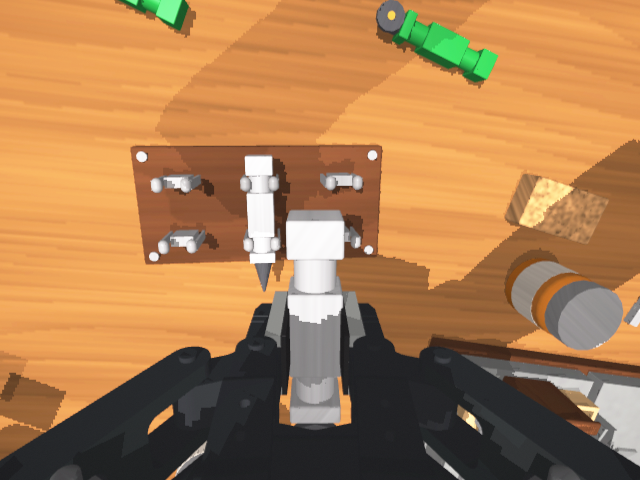

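>>> servo_tool(
  moves=[
    [0.6, 5.7, 0.8, -0.008, 1],
    [0.6, 5.7, 0.82, -0.008, 1],
    [0.6, 5.7, 0.85, -0.008, 1],
    [0.6, 5.7, 0.88, -0.008, 1],
    [0.6, 5.7, 0.92, -0.008, 1],
    [0.6, 5.7, 0.95, -0.009, 1],
    [0.7, 5.7, 1, -0.009, 1],
    [0.8, 5.7, 1.05, -0.009, 1],
    [0.9, 5, 0.95, -0.009, 1],
    [1.2, 4, 0.8, -0.009, 1],
  ],
)

```text
clock: 24.4
tcp_pos: [0.4665, 0.2607, 0.1778]
orientation: [0.696, -0.035, 0.709, 0.108]
wrist_force: [-0.0, 0.8, -1.2]
finger_gap: 0.0186
```

```bash
python3 - <<'E'
from h import *
t,R=tool(); s=env.get_state(); print(t,s["wrist_force"],s["finger_gap"],s["joint_pos"].round(2))
p=optics.read_camera("wrist"); cv2.imwrite("pics/w12.png",p["pixels"])
g=np.array([.4632,.2983,.005]); 
plan(g-.06*R[:,0],np.pi/2+.203,6,[1,1,1,1,.7,.3])
E
```

```text
[0.46654698 0.26067367 0.17778834] [-0.03613426  0.76683178 -1.19248272] 0.018647741299369292 [ 0.3   0.25 -0.18  1.14  0.11  0.1 ]
[2.29, 0.3, 0.11, 0.0]
[2.29, 0.3, 0.11, 0.0]
[2.29, 0.3, 0.11, 0.0]
[2.29, 0.3, 0.11, 0.0]
[1.6, 0.21, 0.08, 0.0]
[0.69, 0.09, 0.03, 0.0]
tot [-0.001   0.0278 -0.112 ] 0.002
```

View pics/w12.png

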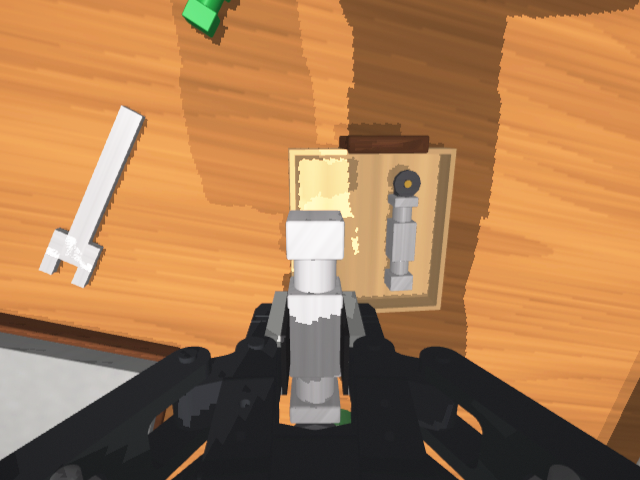

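>>> servo_tool(
  moves=[
    [2, 0.35, 0.12, 0, 1],
    [2.3, 0.35, 0.12, 0, 1],
    [2.3, 0.3, 0.11, 0, 1],
    [2.3, 0.25, 0.1, 0, 1],
    [1.6, 0.1, 0.05, 0, 1],
    [0.9, 0, 0, 0, 1],
    [0, 0, 0, 0, 1],
    [0, 0, 0, 0, 1],
    [0, 0, 0, 0, 1],
    [0, 0, 0, 0, 1],
  ],
)

```text
clock: 25.7
tcp_pos: [0.4652, 0.2843, 0.065]
orientation: [0.696, -0.034, 0.71, 0.107]
wrist_force: [0.3, 0.2, -1.2]
finger_gap: 0.0182
```

```bash
python3 - <<'E'
from h import *
t,R=tool(); s=env.get_state(); print(t)
p=optics.read_camera("wrist"); cv2.imwrite("pics/w13.png",p["pixels"])
g=np.array([.4632,.2983,.008]); 
plan(g,np.pi/2+.203,5)
E
```

```text
[0.46518178 0.28425234 0.06499938]
[1.16, 0.16, 0.03, -0.001]
[1.16, 0.16, 0.03, -0.001]
[1.16, 0.16, 0.03, -0.001]
[1.16, 0.16, 0.03, -0.001]
[1.16, 0.16, 0.03, -0.001]
tot [-0.0019  0.0141 -0.0569] -0.003
```

View pics/w13.png

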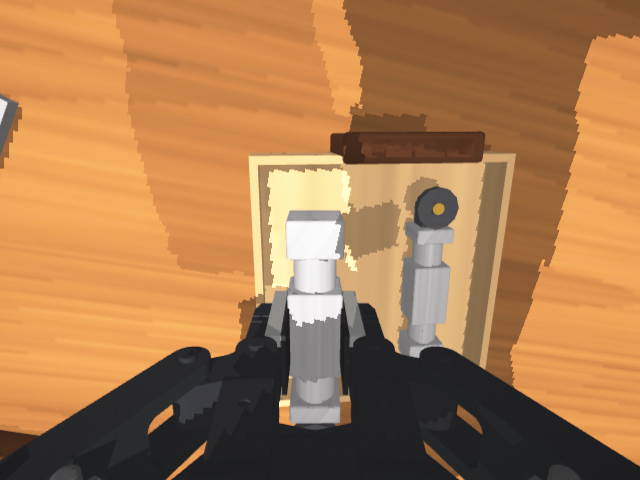

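>>> servo_tool(
  moves=[
    [1.3, 0.3, 0.04, 0, 1],
    [1.3, 0.25, 0.04, 0, 1],
    [1.2, 0.15, 0.03, 0, 1],
    [1, 0.08, 0.02, 0, 1],
    [0.6, 0.03, 0.02, 0, 1],
    [0.3, 0, 0, 0, 1],
    [0.15, 0, 0, 0, 1],
    [0.1, 0, 0, 0, 1],
    [0, 0, 0, 0, 1],
    [0, 0, 0, 0, 1],
  ],
)

```text
clock: 27.0
tcp_pos: [0.463, 0.2984, 0.0064]
orientation: [0.695, -0.034, 0.71, 0.107]
wrist_force: [0.3, -0.3, -0.9]
finger_gap: 0.0184
```

>>> servo_tool(
  moves=[
    [0.1, 0, 0, 0, 1],
    [0.05, 0, 0, 0, 1],
    [0, 0, 0, 0, 1],
    [0, 0, 0, 0, 1],
    [0, 0, 0, 0, 1],
    [0, 0, 0, 0, 1],
    [0, 0, 0, 0, 1],
    [0, 0, 0, 0, 1],
    [0, 0, 0, 0, 1],
    [0, 0, 0, 0, 1],
  ],
)

```text
clock: 28.25
tcp_pos: [0.4631, 0.2985, 0.0059]
orientation: [0.696, -0.034, 0.71, 0.107]
wrist_force: [-2.7, -2.0, 8.8]
finger_gap: 0.0186
```

>>> servo_tool(
  moves=[
    [0, 0, 0, 0, 0.4],
    [0, 0, 0, 0, 0.3],
    [0, 0, 0, 0, 0.3],
    [0, 0, 0, 0, 0.3],
    [-0.5, 0, 0, 0, 0.3],
    [-1.5, 0, 0, 0, 0.3],
    [-3, 0, 0, 0, 0.3],
    [-4.5, 0, 0, 0.1, 0.2],
    [-3, 0, 0, 0.18, 0],
    [-2, 0, 0, 0.18, 0],
  ],
)

```text
clock: 29.5
tcp_pos: [0.4682, 0.2837, 0.1516]
orientation: [0.685, 0.128, 0.715, -0.059]
wrist_force: [0.2, 0.2, -0.0]
finger_gap: 0.0429
```

```bash
python3 - <<'E'
from h import *
t,R=tool(); s=env.get_state(); print(t)
p=optics.read_camera("wrist"); cv2.imwrite("pics/w14.png",p["pixels"])
T=optics.read_camera("top"); np.savez("t14.npz",**T); cv2.imwrite("pics/t14.png",T["pixels"])
x,y,a=.466,.3245,.203
h=np.array([x-.075*np.cos(a),y-.075*np.sin(a),.046]); g=h+.019*R[:,0]; print(g)
plan([g[0]-.03,g[1]-.02,.16],a,8)
E
```

```text
[0.46818447 0.2836949  0.15159911]
[0.39200442 0.31130646 0.02710557]
[-0.05, -0.25, -1.32, 0.138]
[-0.05, -0.43, -1.27, 0.138]
[-0.05, -0.6, -1.2, 0.138]
[-0.05, -0.76, -1.11, 0.138]
[-0.05, -0.91, -0.99, 0.138]
[-0.05, -1.04, -0.86, 0.138]
[-0.05, -1.14, -0.71, 0.138]
[-0.05, -1.23, -0.54, 0.138]
tot [-0.1072  0.0072  0.0079] 1.106
```

View pics/w14.png

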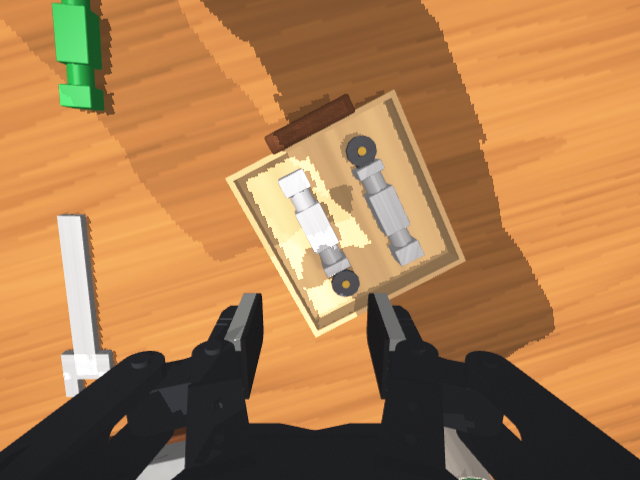

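View pics/t14.png

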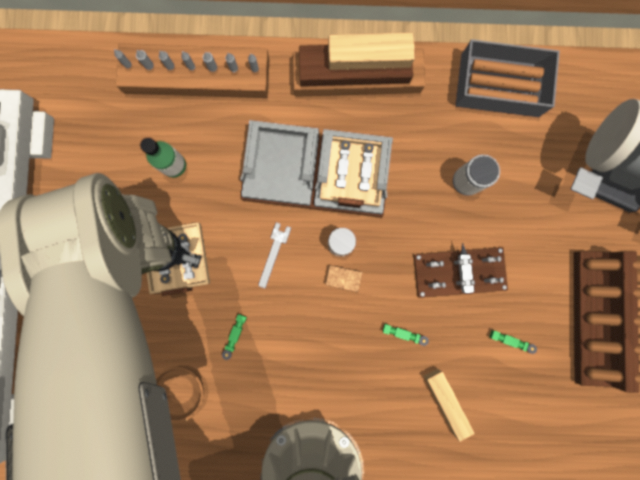

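Both bars lie flat in the tray. I'll refit the tray and go to the handle.

```bash
python3 - <<'E'
from h import *
from scipy.optimize import least_squares
p=optics.read_camera("wrist"); 
obs=[((-70,-66,.024),(227,179)),((-70,66,.024),(395.5,91)),((70,66,.024),(465,260)),((70,-66,.024),(316.5,336))]
def res(v):
    c,s=np.cos(v[2]),np.sin(v[2]); r=[]
    for (x,y,z),uv in obs:
        x/=1e3;y/=1e3; r+=list(proj2(p,[v[0]+c*x-s*y,v[1]+s*x+c*y,z])-uv)
    return r
s=least_squares(res,[.46,.326,.15]); print(s.x,np.round(np.array(res(s.x)).reshape(-1,2),1).tolist())
x,y,a=s.x;t,R=tool()
h=np.array([x-.075*np.cos(a),y-.075*np.sin(a),.046]); g=h+.019*R[:,0]; print(g)
plan(g-.07*R[:,0],a,8)
E
```

```text
[0.46781884 0.32588273 0.20640588] [[-0.6, -0.4], [-0.2, -1.1], [1.2, 1.0], [-0.2, 1.1]]
[0.39387934 0.31244257 0.02710581]
[0.72, -0.03, -0.91, 0.138]
[0.72, -0.16, -0.89, 0.138]
[0.72, -0.28, -0.86, 0.138]
[0.72, -0.4, -0.82, 0.138]
[0.72, -0.51, -0.75, 0.138]
[0.72, -0.6, -0.68, 0.138]
[0.72, -0.69, -0.59, 0.138]
[0.72, -0.77, -0.49, 0.138]
tot [-0.0725  0.0214 -0.0537] 1.105
```

>>> servo_tool(
  moves=[
    [0.4, -0.05, -0.95, 0.138, 0],
    [0.6, -0.15, -0.9, 0.138, 0],
    [0.7, -0.3, -0.9, 0.138, 0],
    [0.7, -0.4, -0.85, 0.138, 0],
    [0.7, -0.5, -0.75, 0.138, 0],
    [0.7, -0.6, -0.7, 0.138, 0],
    [0.7, -0.7, -0.6, 0.138, 0],
    [0.7, -0.8, -0.5, 0.138, 0],
    [0, 0, 0, 0, 0],
    [0, 0, 0, 0, 0],
  ],
)

```text
clock: 30.9
tcp_pos: [0.3933, 0.3053, 0.1008]
orientation: [0.518, 0.465, 0.58, -0.423]
wrist_force: [0.2, 0.3, 0.8]
finger_gap: 0.0424
```

```bash
python3 - <<'E'
from h import *
t,R=tool(); s=env.get_state(); print(t,R.round(3))
p=optics.read_camera("wrist"); cv2.imwrite("pics/w15.png",p["pixels"]);np.savez("w15.npz",**p)
for r in models.pinpoint("tray_handle",p)[:2]: print(r["conf"],r["location"],at_z(p,r["location"],.046))
x,y,a=.4672,.3253,.205
h=np.array([x-.075*np.cos(a),y-.075*np.sin(a),.046]); g=h+.019*R[:,0]; print(h,g)
plan(g,a,6)
E
```

```text
[0.39326922 0.30529973 0.10075313] [[-0.031  0.978  0.208]
 [ 0.1    0.21  -0.973]
 [-0.994 -0.01  -0.105]]
0.7 [317.6, 267.1] [0.39269958 0.30941441 0.046     ]
0.27 [447.5, 213.4] [0.45445752 0.35324111 0.046     ]
[0.39377043 0.31003246 0.046     ] [0.39317531 0.31194103 0.02710547]
[1.24, 0.03, 0.02, 0.001]
[1.24, 0.03, 0.02, 0.001]
[1.24, 0.03, 0.02, 0.001]
[1.24, 0.03, 0.02, 0.001]
[1.24, 0.03, 0.02, 0.001]
[1.24, 0.03, 0.02, 0.001]
tot [-0.0005  0.0066 -0.074 ] 0.005
```

View pics/w15.png

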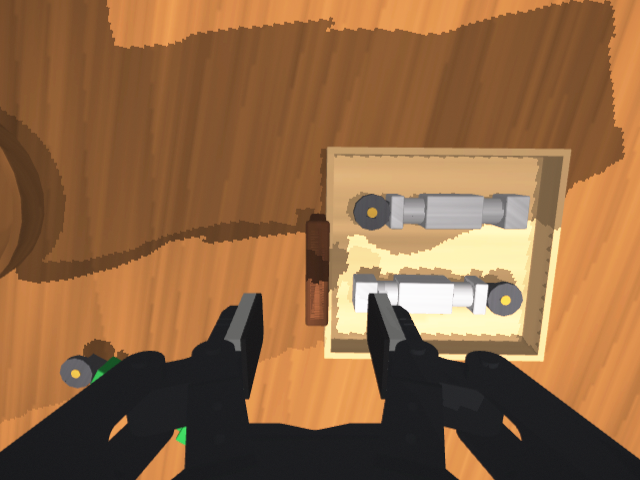

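>>> servo_tool(
  moves=[
    [1.6, 0.06, 0.03, 0, 0.3],
    [1.6, 0.06, 0.03, 0, 0.3],
    [1.6, 0.05, 0.02, 0, 0.3],
    [1.3, 0.03, 0.02, 0.003, 0.3],
    [0.8, 0, 0.02, 0.002, 0.3],
    [0.35, 0, 0, 0, 0.3],
    [0, 0, 0, 0, 0.3],
    [0, 0, 0, 0, 1],
    [0, 0, 0, 0, 1],
    [0, 0, 0, 0, 1],
  ],
  grip_force=100,
)

```text
clock: 32.25
tcp_pos: [0.3934, 0.3122, 0.0295]
orientation: [0.516, 0.467, 0.578, -0.425]
wrist_force: [-2.2, -1.2, 5.4]
finger_gap: 0.0083
```

```bash
python3 - <<'E'
from h import *
t,R=tool(); s=env.get_state(); print(t,s["wrist_force"],s["ft_torque"],s["finger_gap"],s["joint_pos"].round(2))
p=optics.read_camera("wrist"); cv2.imwrite("pics/w16.png",p["pixels"])
plan(t+[0,0,.08],None,4)
T=dict(np.load("t14.npz"))
im=cv2.resize(T["pixels"][110:225,230:405],None,fx=4.5,fy=4.5,interpolation=cv2.INTER_CUBIC);cv2.imwrite("pics/t14c.png",im)
S=optics.read_camera("scene"); np.savez("s16.npz",**S)
im=cv2.resize(S["pixels"][215:340,305:450],None,fx=4.5,fy=4.5,interpolation=cv2.INTER_CUBIC);cv2.imwrite("pics/s16c.png",im)
E
```

```text
[0.39339149 0.31215405 0.02947464] [-2.15069563 -1.24869779  5.36189632] [-0.11613782 -0.04803442 -0.02907317] 0.008279903251326977 [ 0.45  0.31 -0.5   0.74  0.1   1.82]
[-1.99, -0.02, -0.21, 0.0]
[-1.99, -0.02, -0.21, 0.0]
[-1.99, -0.02, -0.21, 0.0]
[-1.99, -0.02, -0.21, 0.0]
tot [-0.    0.    0.08] 0
```

View pics/w16.png

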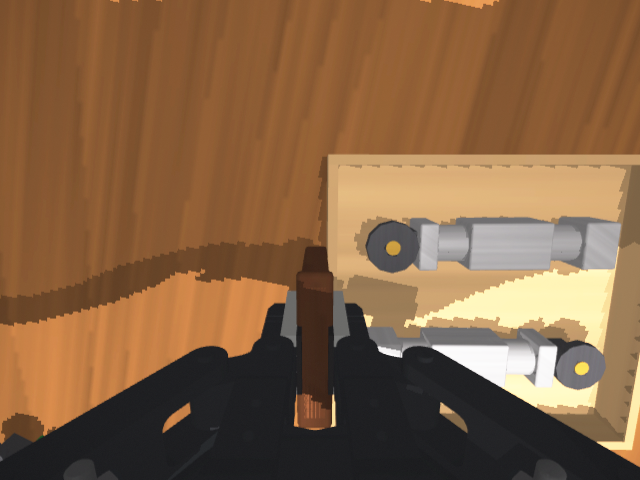

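View pics/t14c.png

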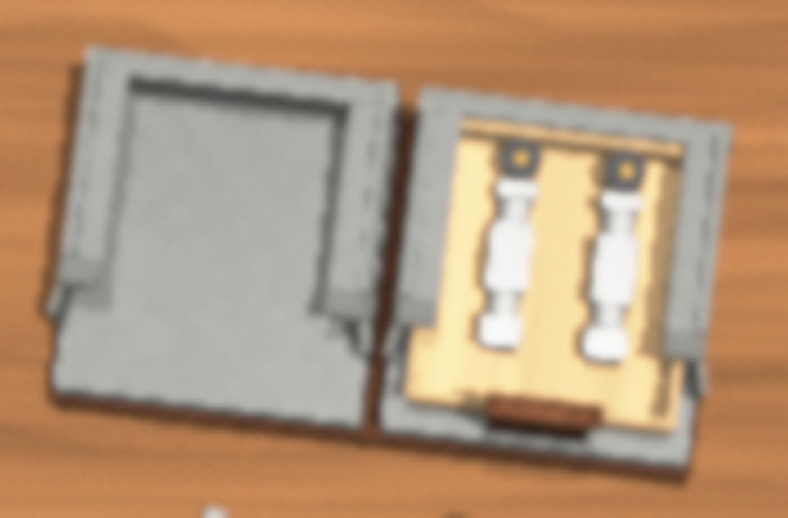

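View pics/s16c.png

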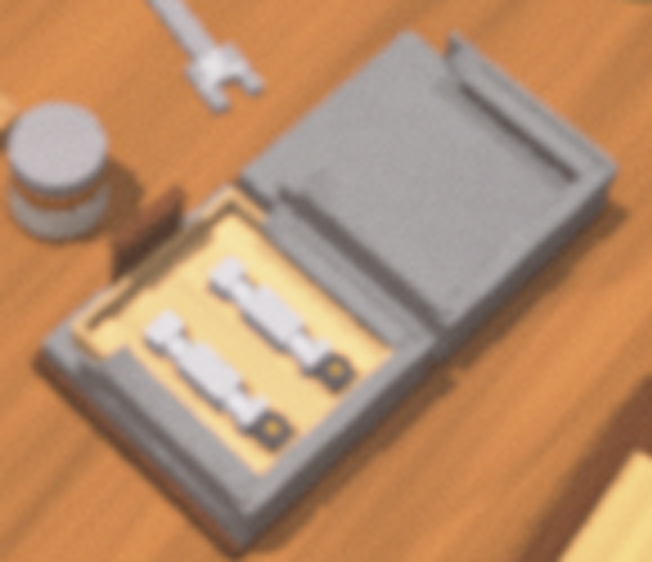

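```bash
python3 - <<'E'
from h import *
from scipy.optimize import least_squares
T=dict(np.load("t14.npz")); S=dict(np.load("s16.npz"))
ot=lambda u,v:(u/4.5+230,v/4.5+110); os=lambda u,v:(u/4.5+305,v/4.5+215)
obs=[(T,(-80,77,.04),ot(53,393)),(T,(-80,-77,.04),ot(368,429)),(T,(-80,-242,.04),ot(688,466)),
 (S,(-80,77,.04),os(410,33)),(S,(-80,-77,.04),os(243,183)),(S,(-80,-242,.04),os(42,360))]
def res(v,l=obs):
    c,s=np.cos(v[2]),np.sin(v[2]); r=[]
    for p,(x,y,z),uv in l:
        x/=1e3;y/=1e3; r+=list(proj2(p,[v[0]+c*x-s*y,v[1]+s*x+c*y,z])-uv)
    return r
for l in (obs,obs[:3],obs[3:]):
    s=least_squares(lambda v:res(v,l),[.68,.09,-.08]); print(s.x,np.round(np.array(res(s.x,l)).reshape(-1,2),1).tolist())
v=s=least_squares(res,[.68,.09,-.08]).x
c,sn=np.cos(v[2]),np.sin(v[2])
im=T["pixels"].copy(); im2=cv2.resize(im[110:225,230:405],None,fx=4.5,fy=4.5,interpolation=cv2.INTER_CUBIC)
for (x,y,z) in [(-20,55,.071),(-20,-55,.071),(73,55,.071),(73,-55,.071),(-80,77,.04),(-80,-77,.04),(73,55,.04),(79,69,.071),(79,-69,.071)]:
    x/=1e3;y/=1e3;q=proj(T,[v[0]+c*x-sn*y,v[1]+sn*x+c*y,z]); cv2.circle(im2,(int((q[0]-230)*4.5),int((q[1]-110)*4.5)),4,(0,0,255),-1)
cv2.imwrite("pics/hfit.png",im2)
E
```

```text
[ 0.68219007  0.09023689 -0.08035657] [[0.8, -1.4], [-1.0, -1.8], [1.1, -2.0], [-1.8, -0.6], [-1.8, -1.6], [-0.6, -3.0]]
[ 0.67859644  0.09036147 -0.08502263] [[0.5, 0.0], [-1.3, -0.1], [0.8, 0.1]]
[ 0.68833502  0.08877442 -0.07634547] [[-0.6, 0.9], [-0.4, 0.2], [0.9, -0.9]]
```

View pics/hfit.png

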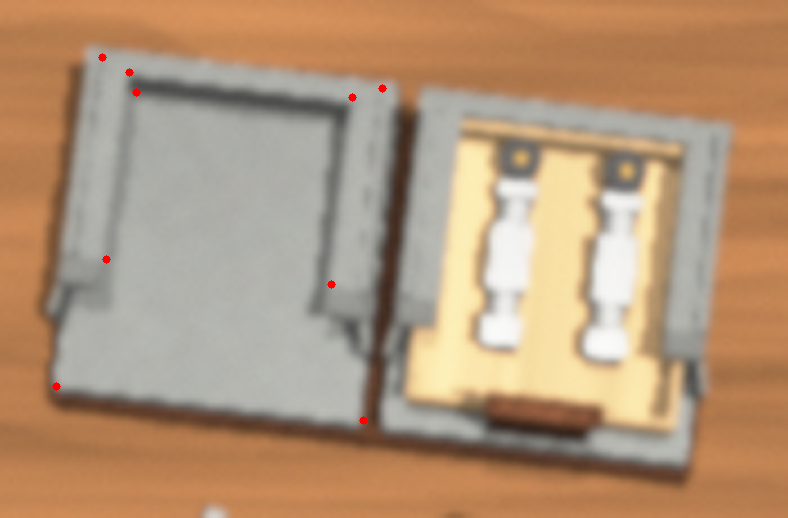

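Gripped well (gap 8 mm on the 10 mm plate). The tool axis leans about 6°, so turning in the air would pitch the tray. I'll turn it to the holder's yaw while it's on the table and then regrip it flat.

>>> servo_tool(
  moves=[
    [-0.1, 0, 0, 0, 1],
    [0, 0, 0, 0.072, 1],
    [0, 0, 0, 0.072, 1],
    [0, 0, 0, 0.072, 1],
    [0, 0, 0, 0.072, 1],
    [0.1, 0, 0, 0, 1],
    [0, 0, 0, 0, 0.6],
    [0, 0, 0, 0, 0.6],
    [0, 0, 0, 0, 1],
    [0, 0, 0, 0, 1],
  ],
)

```text
clock: 33.6
tcp_pos: [0.3936, 0.3122, 0.0298]
orientation: [0.444, 0.537, 0.511, -0.503]
wrist_force: [-4.8, 0.2, 11.0]
finger_gap: 0.0088
```

```bash
python3 - <<'E'
from h import *
t,R=tool(); s=env.get_state(); print(t,yawj(R),s["wrist_force"],s["ft_torque"],s["finger_gap"],s["joint_pos"].round(2))
p=optics.read_camera("wrist"); cv2.imwrite("pics/w17.png",p["pixels"])
plan(t+[0,0,.09],None,5)
E
```

```text
[0.39364809 0.312229   0.02984865] -0.08271406741653518 [-4.77163282  0.17721834 11.00744303] [-0.21006177 -0.72220137  0.27467601] 0.008796069754134049 [ 0.45  0.31 -0.5   0.75  0.1   2.1 ]
[-1.79, -0.07, -0.18, 0.0]
[-1.79, -0.07, -0.18, 0.0]
[-1.79, -0.07, -0.18, 0.0]
[-1.79, -0.07, -0.18, 0.0]
[-1.79, -0.07, -0.18, 0.0]
tot [-0.    0.    0.09] 0
```

View pics/w17.png

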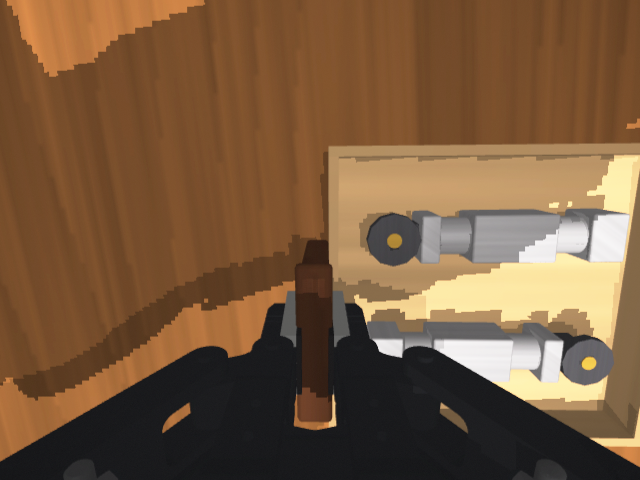

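>>> servo_tool(
  moves=[
    [-0.4, 0, -0.04, 0, 1],
    [-0.8, -0.03, -0.08, 0, 1],
    [-1.4, -0.06, -0.14, 0, 1],
    [-1.8, -0.07, -0.18, 0, 1],
    [-1.8, -0.07, -0.18, 0, 1],
    [-1.4, -0.06, -0.14, 0, 1],
    [-0.8, -0.03, -0.08, 0, 1],
    [0, 0, 0, 0, 1],
    [0, 0, 0, 0, 1],
    [0, 0, 0, 0, 1],
  ],
)

```text
clock: 34.9
tcp_pos: [0.3928, 0.3118, 0.1126]
orientation: [0.444, 0.536, 0.511, -0.505]
wrist_force: [-0.3, 1.1, -5.1]
finger_gap: 0.009
```

```bash
python3 - <<'E'
from h import *
t,R=tool(); s=env.get_state(); print(t,R.round(3),yawj(R),s["wrist_force"],s["ft_torque"],s["finger_gap"])
p=optics.read_camera("wrist"); cv2.imwrite("pics/w18.png",p["pixels"])
S=optics.read_camera("scene"); cv2.imwrite("pics/s18.png",S["pixels"])
plan([.4886,.106,t[2]],-.082,10,[.6,1,1,1,1,1,1,1,.7,.4])
E
```

```text
[0.3927884  0.31183945 0.11256756] [[-0.032  0.996 -0.087]
 [ 0.1   -0.083 -0.991]
 [-0.994 -0.041 -0.097]] -0.08351539503501808 [-0.25734366  1.09725073 -5.11467869] [-0.17992806  0.22332026 -0.05011265] 0.008996003038451467
[-0.16, 0.78, 1.35, -0.0]
[-0.27, 1.29, 2.25, -0.0]
[-0.27, 1.29, 2.25, -0.0]
[-0.27, 1.29, 2.25, -0.0]
[-0.27, 1.29, 2.25, -0.0]
[-0.27, 1.29, 2.25, -0.0]
[-0.27, 1.29, 2.25, -0.0]
[-0.27, 1.29, 2.25, -0.0]
[-0.19, 0.9, 1.58, -0.0]
[-0.11, 0.52, 0.9, -0.0]
tot [ 9.56e-02 -2.06e-01 -2.00e-04] -0.001
```

View pics/w18.png

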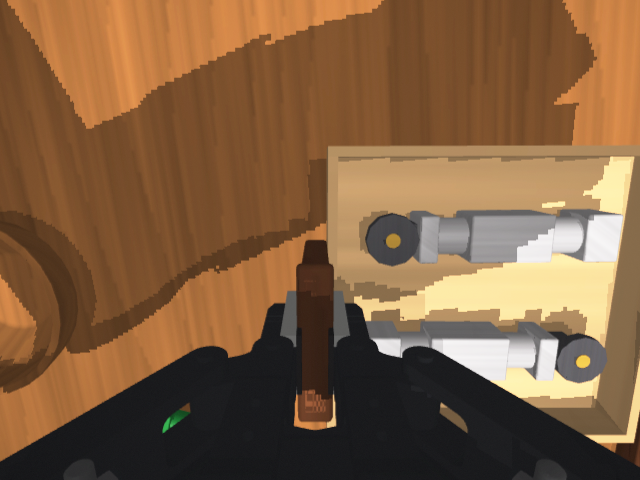

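View pics/s18.png

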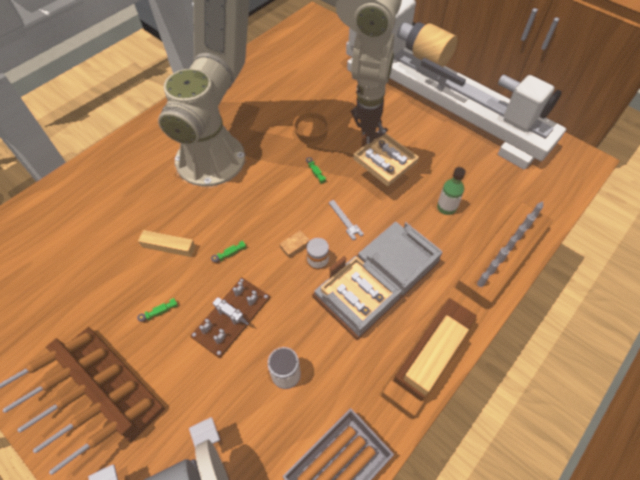

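```bash
python3 - <<'E'
from h import *
t,R=tool()
plan([.458,.110,t[2]-.02],-.082,8,[.6,1,1,1,1,1,.7,.4])
E
```

```text
[-0.02, 0.74, 1.76, -0.0]
[-0.04, 1.23, 2.93, -0.0]
[-0.04, 1.23, 2.93, -0.0]
[-0.04, 1.23, 2.93, -0.0]
[-0.04, 1.23, 2.93, -0.0]
[-0.04, 1.23, 2.93, -0.0]
[-0.03, 0.86, 2.05, -0.0]
[-0.01, 0.49, 1.17, -0.0]
tot [ 0.065 -0.202 -0.02 ] -0.001
```

>>> servo_tool(
  moves=[
    [0, 0.7, 1.7, 0, 1],
    [0, 1.2, 2.9, 0, 1],
    [0, 1.25, 3, 0, 1],
    [0, 1.25, 3, 0, 1],
    [-0.1, 1.25, 3, 0, 1],
    [-0.1, 1.25, 3, 0, 1],
    [0, 0.8, 1.9, 0, 1],
    [0, 0.5, 1.2, 0, 1],
    [0, 0, 0, 0, 1],
    [0, 0, 0, 0, 1],
  ],
)

```text
clock: 36.25
tcp_pos: [0.4576, 0.1104, 0.0928]
orientation: [0.444, 0.536, 0.512, -0.504]
wrist_force: [0.4, 0.1, -4.1]
finger_gap: 0.0092
```

```bash
python3 - <<'E'
from h import *
t,R=tool(); s=env.get_state(); print(t,yawj(R),s["wrist_force"],s["ft_torque"],s["finger_gap"],s["joint_pos"].round(2))
p=optics.read_camera("wrist"); cv2.imwrite("pics/w19.png",p["pixels"]); np.savez("w19.npz",**p)
S=optics.read_camera("scene"); np.savez("s19.npz",**S)
T=optics.read_camera("top"); np.savez("t19.npz",**T)
im=cv2.resize(S["pixels"][150:320,300:470],None,fx=3.4,fy=3.4,interpolation=cv2.INTER_CUBIC);cv2.imwrite("pics/s19.png",im)
im=cv2.resize(T["pixels"][110:310,200:400],None,fx=2.9,fy=2.9,interpolation=cv2.INTER_CUBIC);cv2.imwrite("pics/t19.png",im)
E
```

```text
[0.4575976  0.11035933 0.09275957] -0.08285089844747898 [ 0.37326466  0.12220031 -4.08347335] [-0.10498538  0.25608791  0.02813012] 0.009174416673391694 [-0.    0.22 -0.44  0.94  0.1   1.65]
```

View pics/w19.png

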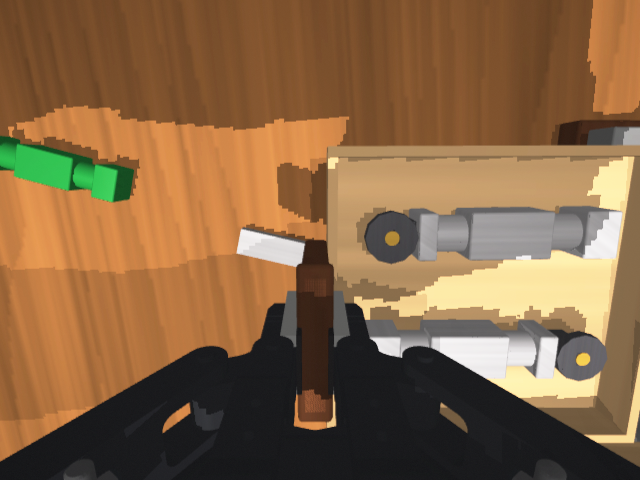

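View pics/s19.png

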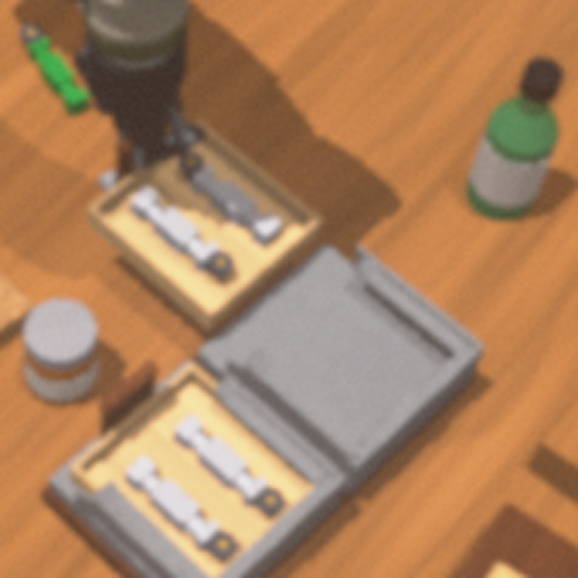

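View pics/t19.png

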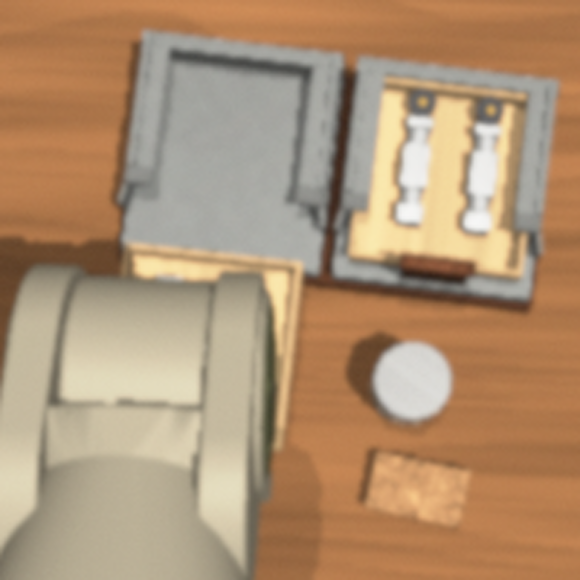

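```bash
python3 - <<'E'
from h import *
T=dict(np.load("t19.npz"))
a=at_z(T,(200+126/2.9,110+244/2.9),.084); b=at_z(T,(200+303/2.9,110+261/2.9),.084)
print(a,b,np.linalg.norm(a-b), "yaw",-np.arctan2((a-b)[0],(a-b)[1]))
H=np.array([.6786,.0904]); th=-.084; m=(a[:2]+b[:2])/2
ex=np.array([np.cos(th),np.sin(th)]); ey=np.array([-ex[1],ex[0]])
print("nose mid in holder",(m-H)@ex,(m-H)@ey)
# lip inner edges from top: front & back points at z=.071
for q in [((170,65),(155,195)),((312,75),(293,207))]:
    for u,v in q:
        w=at_z(T,(200+u/2.9,110+v/2.9),.071)[:2]; print("lip",(w-H)@ex,(w-H)@ey)
t,R=tool(); off=np.array([.0750,0])
h=t[:2]-.019*R[:2,0]; print("handle in holder",(h-H)@ex,(h-H)@ey, "using avg H",(h-[.683,.09])@ey)
S=dict(np.load("s19.npz")); 
for nm,(u,v) in dict(R=(208,330),L=(322,222)).items():
    w=at_z(S,(300+u/3.4,150+v/3.4),.084)[:2]; print("scene",nm,(w-[.6883,.0888])@ex,(w-[.6883,.0888])@ey)
E
```

```text
[0.60524768 0.16439149 0.084     ] [0.59652641 0.03299316 0.084     ] 0.13168744508708521 yaw -0.06627555148249122
nose mid in holder -0.07813467711910352 0.0017428710016059881
lip 0.0624797441488761 0.05385531816129862
lip -0.03780603366682238 0.05286424291133296
lip 0.06715315362397464 -0.05390309695216666
lip -0.03501759302379242 -0.051330695992005355
handle in holder -0.22109918302073686 -0.0003989770734889261 using avg H -0.00036955294761709654
scene R -0.07770181062122114 -0.07326743173565543
scene L -0.08412925200337248 0.06861717615627647
```

```bash
python3 - <<'E'
from h import *
t,R=tool(); th=-.083; ex=np.array([np.cos(th),np.sin(th),0])
plan(t+.033*ex+[0,0,-.016],-.083,7)
print("1cm fwd",(R.T@ex).round(3),"1cm down",(R.T@[0,0,-1]).round(3))
E
```

```text
[0.21, 0.48, 0.02, 0.0]
[0.21, 0.48, 0.02, 0.0]
[0.21, 0.48, 0.02, 0.0]
[0.21, 0.48, 0.02, 0.0]
[0.21, 0.48, 0.02, 0.0]
[0.21, 0.48, 0.02, 0.0]
[0.21, 0.48, 0.02, 0.0]
tot [ 0.0329 -0.0027 -0.016 ] 0.001
1cm fwd [-0.039  0.999 -0.003] 1cm down [0.994 0.039 0.098]
```

Next I'll go forward 33 mm and down, ending with slow lowering to touch.

>>> servo_tool(
  moves=[
    [0.1, 0.7, 0, 0, 1],
    [0.15, 0.8, 0.02, 0, 1],
    [0.25, 0.8, 0.03, 0, 1],
    [0.4, 0.6, 0.04, 0, 1],
    [0.4, 0.4, 0.05, 0, 1],
    [0.2, 0.05, 0.02, 0, 1],
    [0.15, 0, 0.01, 0, 1],
    [0.15, 0, 0.01, 0, 1],
    [0, 0, 0, 0, 1],
    [0, 0, 0, 0, 1],
  ],
)

```text
clock: 37.65
tcp_pos: [0.4905, 0.107, 0.0735]
orientation: [0.444, 0.536, 0.511, -0.504]
wrist_force: [0.3, 0.6, -4.1]
finger_gap: 0.0082
```

```bash
python3 - <<'E'
from h import *
t,R=tool(); s=env.get_state(); print(t,yawj(R),s["wrist_force"],s["ft_torque"],s["finger_gap"])
T=optics.read_camera("top"); S=optics.read_camera("scene")
im=cv2.resize(S["pixels"][150:320,300:470],None,fx=3.4,fy=3.4,interpolation=cv2.INTER_CUBIC);im2=cv2.resize(T["pixels"][110:310,200:400],None,fx=2.9,fy=2.9,interpolation=cv2.INTER_CUBIC);cv2.imwrite("pics/st20.png",cv2.resize(np.hstack([im[:578],im2[:578]]),(800,400)))
E
```

```text
[0.49052534 0.10702708 0.07349523] -0.08342806658024392 [ 0.29375086  0.57515185 -4.09017767] [-0.21607809  0.21719481  0.04738898] 0.00822128971484164
```

View pics/st20.png

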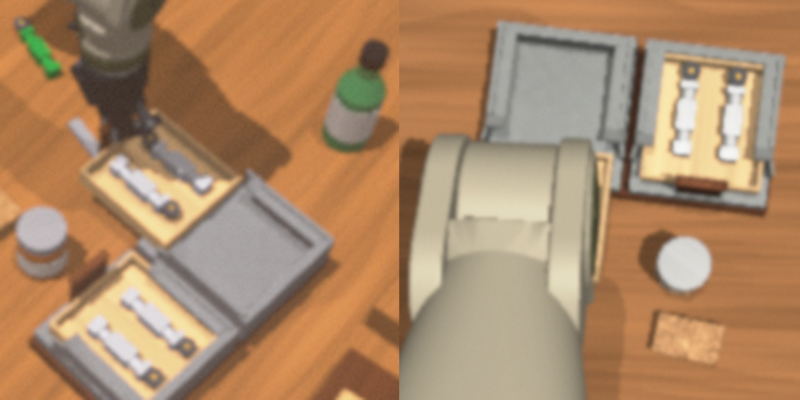

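>>> servo_tool(
  moves=[
    [0.1, 0, 0.01, 0, 1],
    [0.1, 0, 0.01, 0, 1],
    [0, 0, 0, 0, 1],
    [0.1, 0.0, 0.01, 0, 1],
    [0, 0.3, 0, 0, 1],
    [0, 0.3, 0, 0, 1],
    [0, 0.3, 0, 0, 1],
    [0, 0, 0, 0, 1],
    [0, 0, 0, 0, 1],
    [0, 0, 0, 0, 1],
  ],
)

```text
clock: 39.0
tcp_pos: [0.5, 0.1065, 0.071]
orientation: [0.444, 0.537, 0.511, -0.503]
wrist_force: [-4.3, 0.8, 6.0]
finger_gap: 0.009
```

```bash
python3 - <<'E'
from h import *
t,R=tool(); s=env.get_state(); print(t,yawj(R),s["wrist_force"],s["ft_torque"],s["finger_gap"])
p=optics.read_camera("wrist"); cv2.imwrite("pics/w21.png",p["pixels"])
E
```

```text
[0.4999922  0.10649333 0.07096517] -0.08297077017106329 [-4.25232226  0.79502314  5.97908006] [-0.10610563  0.00737305  0.09448609] 0.008967161462845222
```

View pics/w21.png

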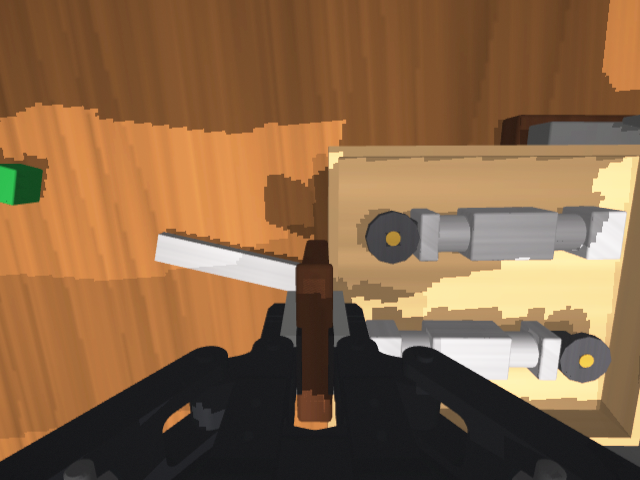

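>>> servo_tool(
  moves=[
    [-0.02, 0.4, 0, 0, 1],
    [-0.02, 0.5, 0, 0, 1],
    [-0.02, 0.6, 0, 0, 1],
    [-0.02, 0.6, 0, 0, 1],
    [-0.02, 0.6, 0, 0, 1],
    [-0.02, 0.6, 0, 0, 1],
    [-0.02, 0.5, 0, 0, 1],
    [-0.02, 0.4, 0, 0, 1],
    [0, 0, 0, 0, 1],
    [0, 0, 0, 0, 1],
  ],
)

```text
clock: 40.3
tcp_pos: [0.5422, 0.1028, 0.071]
orientation: [0.444, 0.537, 0.511, -0.503]
wrist_force: [-3.8, 1.1, 5.6]
finger_gap: 0.0084
```

```bash
python3 - <<'E'
from h import *
t,R=tool(); s=env.get_state(); print(t,yawj(R),s["wrist_force"],s["ft_torque"],s["finger_gap"])
p=optics.read_camera("wrist");T=optics.read_camera("top"); S=optics.read_camera("scene")
im=cv2.resize(S["pixels"][180:320,300:440],(400,400),interpolation=cv2.INTER_CUBIC);im2=cv2.resize(p["pixels"],(533,400));cv2.imwrite("pics/st22.png",cv2.resize(np.hstack([im,im2]),(800,343)))
E
```

```text
[0.54223081 0.10279639 0.07098442] -0.083046467787789 [-3.75646753  1.13928403  5.56431461] [-0.07943807 -0.10884684  0.06575656] 0.00835178918785793
```

View pics/st22.png

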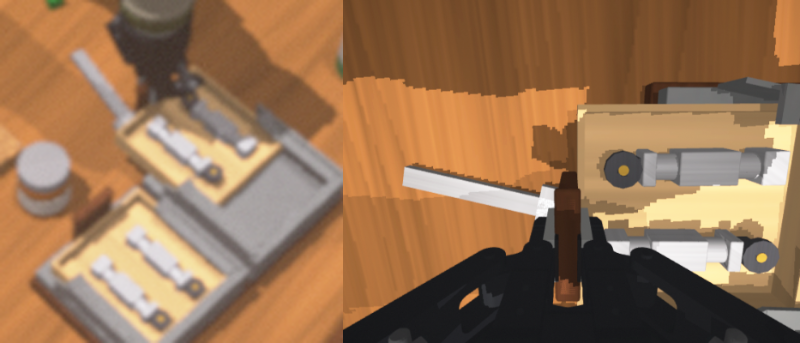

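The nose is under the lips with low forces. I'll keep sliding.

>>> servo_tool(
  moves=[
    [-0.02, 0.5, 0, 0, 1],
    [-0.03, 0.7, 0, 0, 1],
    [-0.03, 0.8, 0, 0, 1],
    [-0.03, 0.8, 0, 0, 1],
    [-0.03, 0.8, 0, 0, 1],
    [-0.02, 0.7, 0, 0, 1],
    [-0.02, 0.5, 0, 0, 1],
    [-0.01, 0.4, 0, 0, 1],
    [0, 0, 0, 0, 1],
    [0, 0, 0, 0, 1],
  ],
)

```text
clock: 41.7
tcp_pos: [0.5941, 0.0983, 0.0709]
orientation: [0.444, 0.537, 0.511, -0.503]
wrist_force: [-3.9, 1.4, 5.5]
finger_gap: 0.0084
```

```bash
python3 - <<'E'
from h import *
t,R=tool(); s=env.get_state(); print(t,yawj(R),s["wrist_force"],s["ft_torque"],s["finger_gap"])
p=optics.read_camera("wrist");T=optics.read_camera("top"); S=optics.read_camera("scene")
im=cv2.resize(S["pixels"][180:320,300:440],(400,400),interpolation=cv2.INTER_CUBIC);im2=cv2.resize(p["pixels"],(533,400));cv2.imwrite("pics/st23.png",cv2.resize(np.hstack([im,im2]),(800,343)))
E
```

```text
[0.59408657 0.09830352 0.0709484 ] -0.08303298839432623 [-3.91191291  1.43531628  5.50830738] [-0.10145188 -0.14459313  0.11621593] 0.008418696631328845
```

View pics/st23.png

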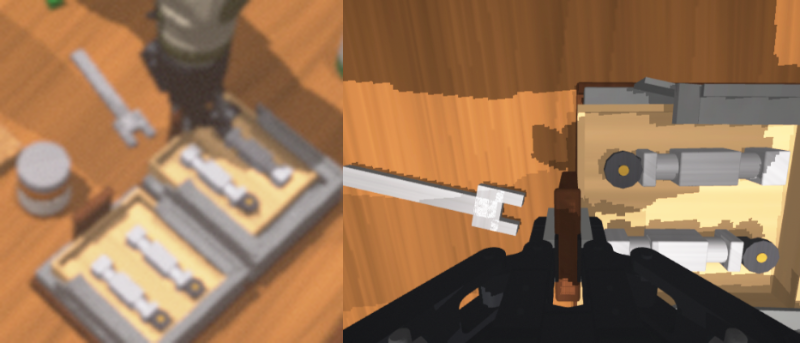

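>>> servo_tool(
  moves=[
    [-0.01, 0.3, 0, 0, 1],
    [-0.01, 0.3, 0, 0, 1],
    [-0.01, 0.3, 0, 0, 1],
    [-0.01, 0.2, 0, 0, 1],
    [0, 0.2, 0, 0, 1],
    [0, 0, 0, 0, 1],
    [0, 0, 0, 0, 1],
    [0, 0, 0, 0, 1],
    [0, 0, 0, 0, 1],
    [0, 0, 0, 0, 1],
  ],
)

```text
clock: 43.1
tcp_pos: [0.6066, 0.0972, 0.0709]
orientation: [0.444, 0.537, 0.511, -0.503]
wrist_force: [-5.7, 0.4, 6.5]
finger_gap: 0.0087
```

>>> servo_tool(
  moves=[
    [0, 0.15, 0, 0, 1],
    [0, 0.15, 0, 0, 1],
    [0, 0.1, 0, 0, 1],
    [0, 0, 0, 0, 1],
    [0, 0, 0, 0, 1],
    [0, 0, 0, 0, 1],
    [0, 0, 0, 0, 1],
    [0, 0, 0, 0, 1],
    [0, 0, 0, 0, 1],
    [0, 0, 0, 0, 1],
  ],
)

```text
clock: 44.35
tcp_pos: [0.6094, 0.0972, 0.0708]
orientation: [0.444, 0.536, 0.512, -0.504]
wrist_force: [-9.6, 1.2, 9.1]
finger_gap: 0.0086
```

>>> servo_tool(
  moves=[
    [0, 0.15, 0, 0, 1],
    [0, 0.15, 0, 0, 1],
    [0, 0, 0, 0, 1],
    [0, 0, 0, 0, 1],
    [0, 0, 0, 0, 1],
    [0, 0, 0, 0, 1],
    [0, 0, 0, 0, 1],
    [0, 0, 0, 0, 1],
    [0, 0, 0, 0, 1],
    [0, 0, 0, 0, 1],
  ],
)

```text
clock: 45.6
tcp_pos: [0.6096, 0.0976, 0.0708]
orientation: [0.442, 0.535, 0.513, -0.505]
wrist_force: [-17.2, 2.8, 14.2]
finger_gap: 0.0088
```

```bash
python3 - <<'E'
from h import *
t,R=tool(); s=env.get_state(); print(t,yawj(R),s["wrist_force"],s["ft_torque"],s["finger_gap"])
p=optics.read_camera("wrist");T=optics.read_camera("top"); S=optics.read_camera("scene")
im=cv2.resize(S["pixels"][200:320,310:450],None,fx=5,fy=5,interpolation=cv2.INTER_CUBIC);cv2.imwrite("pics/s24.png",im)
cv2.imwrite("pics/w24.png",p["pixels"])
im=cv2.resize(T["pixels"][110:225,230:405],None,fx=4.5,fy=4.5,interpolation=cv2.INTER_CUBIC);cv2.imwrite("pics/t24.png",im)
E
```

```text
[0.6096284  0.09764945 0.07075379] -0.0826443009480391 [-17.2341409    2.84987685  14.17754817] [ 0.22466275  1.56690645 -0.05518354] 0.008839920806904381
```

View pics/s24.png

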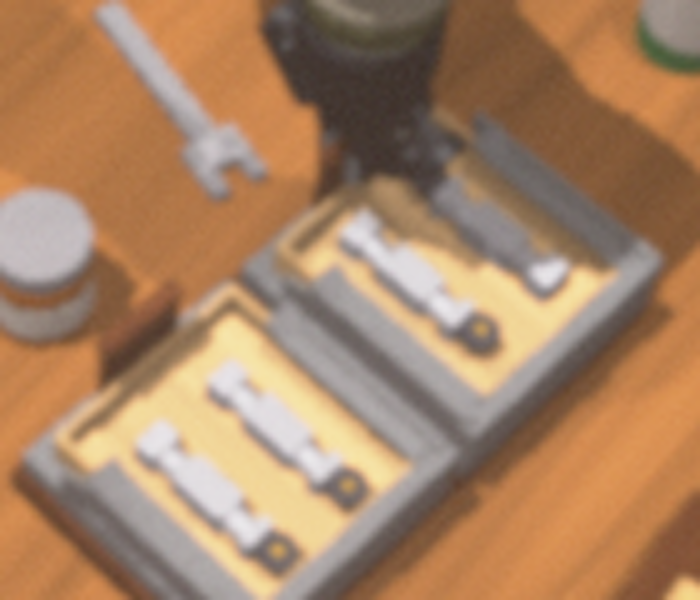

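View pics/w24.png

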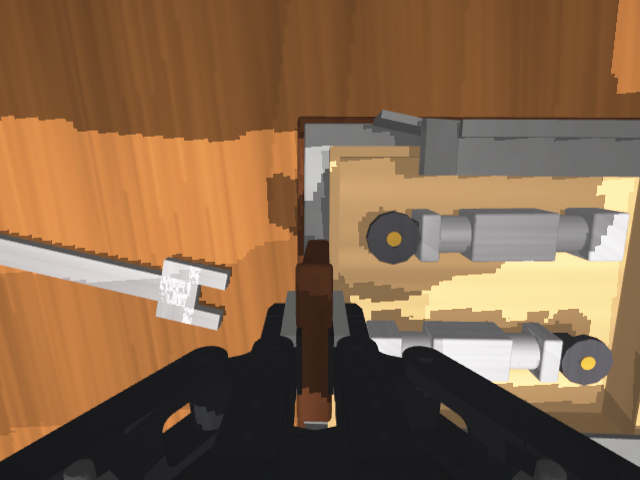

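Stopped against a firm resistance (17 N) at x=0.6096. I'll release, then nudge with loose fingers to confirm it's home.

>>> servo_tool(
  moves=[
    [0, -0.2, 0, 0, 1],
    [0, 0, 0, 0, 0.7],
    [0, 0, 0, 0, 0.6],
    [0, 0, 0, 0, 0.6],
    [0, 0, 0, 0, 0.6],
    [-0.01, 0.2, 0, 0, 0.6],
    [-0.01, 0.2, 0, 0, 0.6],
    [-0.01, 0.15, 0, 0, 0.6],
    [0, 0, 0, 0, 0.6],
    [0, 0, 0, 0, 0.6],
  ],
)

```text
clock: 47.0
tcp_pos: [0.6123, 0.0964, 0.0692]
orientation: [0.442, 0.534, 0.513, -0.506]
wrist_force: [-11.5, 0.4, 8.8]
finger_gap: 0.0168
```

>>> servo_tool(
  moves=[
    [-0.1, -0.35, 0, 0, 0.5],
    [0, 0, 0, 0, 0.4],
    [0, 0, 0, 0, 0.3],
    [-0.3, 0, 0, 0, 0.3],
    [-1, 0, 0, 0, 0.3],
    [-2, 0, 0, 0, 0.3],
    [-3, 0, 0, 0, 0.3],
    [-4, 0, 0, 0, 0.3],
    [-4, -2, 0, 0, 0.3],
    [-2, -4, 0, 0, 0.3],
  ],
)

```text
clock: 48.25
tcp_pos: [0.56, 0.0843, 0.2381]
orientation: [0.445, 0.538, 0.51, -0.503]
wrist_force: [-0.9, -0.8, 0.2]
finger_gap: 0.03
```

```bash
python3 - <<'E'
from h import *
t,R=tool(); s=env.get_state(); print(t,s["wrist_force"],s["finger_gap"])
p=optics.read_camera("wrist");T=optics.read_camera("top"); S=optics.read_camera("scene")
im=cv2.resize(S["pixels"][180:320,300:450],None,fx=4.2,fy=4.2,interpolation=cv2.INTER_CUBIC);cv2.imwrite("pics/s25.png",im)
cv2.imwrite("pics/w25.png",p["pixels"]);np.savez("w25.npz",**p);cv2.imwrite("pics/t25.png",T["pixels"])
E
```

```text
[0.55995167 0.08428068 0.23806672] [-0.89986157 -0.77508492  0.17949418] 0.029951000133694252
```

View pics/s25.png

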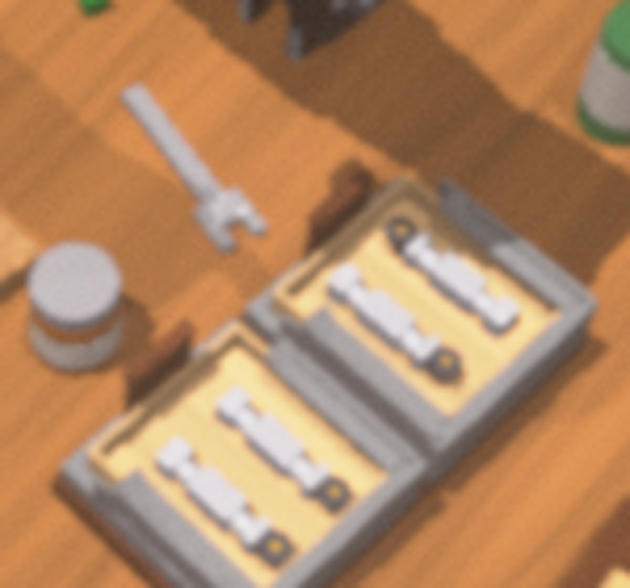

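View pics/w25.png

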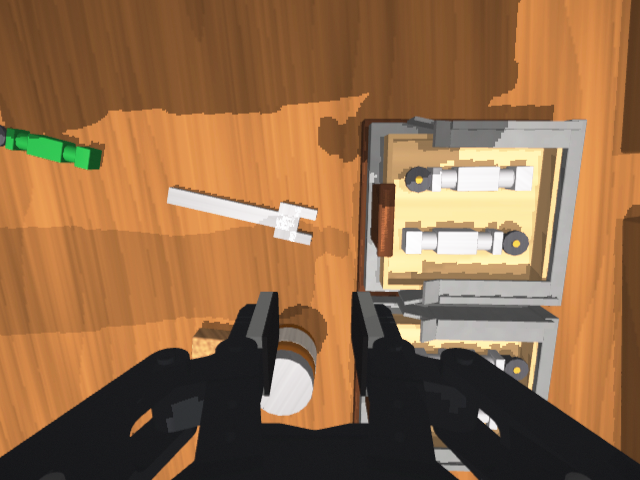

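View pics/t25.png

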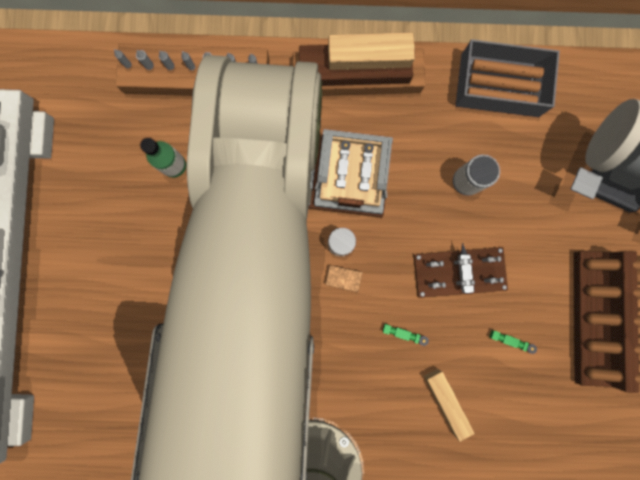

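```bash
python3 - <<'E'
from h import *
p=dict(np.load("w25.npz"))
im=cv2.resize(p["pixels"][110:310,355:595],None,fx=3.3,fy=3.0,interpolation=cv2.INTER_CUBIC);cv2.imwrite("pics/w25c.png",im)
E
```

```text
(no output)
```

View pics/w25c.png

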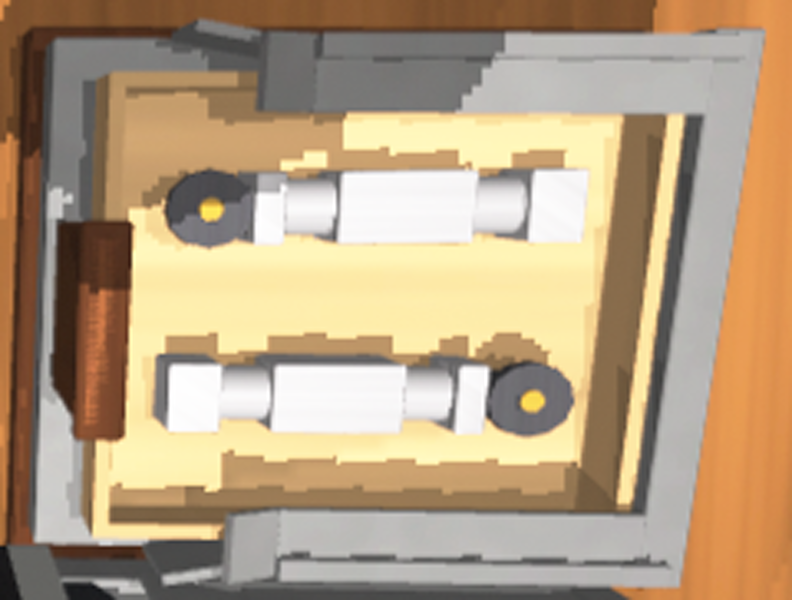

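```bash
python3 - <<'E'
from h import *
p=dict(np.load("w25.npz"))
o=lambda u,v:(u/3.3+355,v/3.0+110)
def L(n,a,b,z):
    A=at_z(p,o(*a),z);B=at_z(p,o(*b),z);d=A-B; print(n,A[:2].round(4),B[:2].round(4),"yaw",round(-np.arctan2(d[0],d[1]),4)); return A,B
for z in(.07,.09): A,B=L("stop",(703,115),(646,512),z)
L("tray front",(685,115),(634,510),.064)
L("tray rear outer",(98,75),(92,538),.064)
L("floor front",(50,38),(34,542),.04)
L("lip rear out?",(764,32),(680,585),.07)
L("handle cap rear",(79,225),(74,438),.102)
E
```

```text
stop [0.7594 0.1394] [0.7497 0.0308] yaw -0.0891
stop [0.7474 0.1396] [0.7383 0.0378] yaw -0.0891
tray front [0.7587 0.1397] [0.75   0.0295] yaw -0.0786
tray rear outer [0.6171 0.1625] [0.6091 0.0313] yaw -0.0609
floor front [0.6086 0.1754] [0.5954 0.0229] yaw -0.086
lip rear out? [0.7726 0.1593] [0.759  0.0083] yaw -0.0894
handle cap rear [0.6055 0.1249] [0.6016 0.0713] yaw -0.0731
```

The tray is home to within about 1–2 mm, but its yaw is about 0.015 rad off the holder's: its right nose corner touches the stop and there's a small gap at the left. There's time left, so I'll regrip, square it up and press again.

```bash
python3 - <<'E'
from h import *
t,R=tool(); g=np.array([.609,.098,.071])
plan(g-.06*R[:,0],-.083,6)
print(yawj(R),R[:,0])
E
```

```text
[1.77, 0.92, -0.02, -0.0]
[1.77, 0.92, -0.02, -0.0]
[1.77, 0.92, -0.02, -0.0]
[1.77, 0.92, -0.02, -0.0]
[1.77, 0.92, -0.02, -0.0]
[1.77, 0.92, -0.02, -0.0]
tot [ 0.0524  0.0071 -0.1073] -0.0
-0.08335743689793856 [-0.02680547  0.10061897 -0.99456387]
```

>>> servo_tool(
  moves=[
    [0.8, 1.8, -0.05, 0, 0.3],
    [1.6, 1.8, -0.05, 0, 0.3],
    [2.2, 1.3, -0.02, 0, 0.3],
    [2.4, 0.6, 0, 0, 0.3],
    [2.2, 0, 0, 0, 0.3],
    [1.4, 0, 0, 0, 0.3],
    [0, 0, 0, 0, 0.3],
    [0, 0, 0, 0, 0.3],
    [0, 0, 0, 0, 0.3],
    [0, 0, 0, 0, 0.3],
  ],
)

```text
clock: 49.65
tcp_pos: [0.6105, 0.092, 0.1286]
orientation: [0.444, 0.537, 0.511, -0.504]
wrist_force: [-0.1, 0.3, -0.2]
finger_gap: 0.0298
```

```bash
python3 - <<'E'
from h import *
t,R=tool(); g=np.array([.609,.098,.071]); print(t)
p=optics.read_camera("wrist");cv2.imwrite("pics/w26.png",p["pixels"])
plan(g,-.083,5)
E
```

```text
[0.61045908 0.09203719 0.1286177 ]
[1.16, 0.01, -0.0, -0.0]
[1.16, 0.01, -0.0, -0.0]
[1.16, 0.01, -0.0, -0.0]
[1.16, 0.01, -0.0, -0.0]
[1.16, 0.01, -0.0, -0.0]
tot [-0.0014  0.0059 -0.0575] -0.001
```

View pics/w26.png

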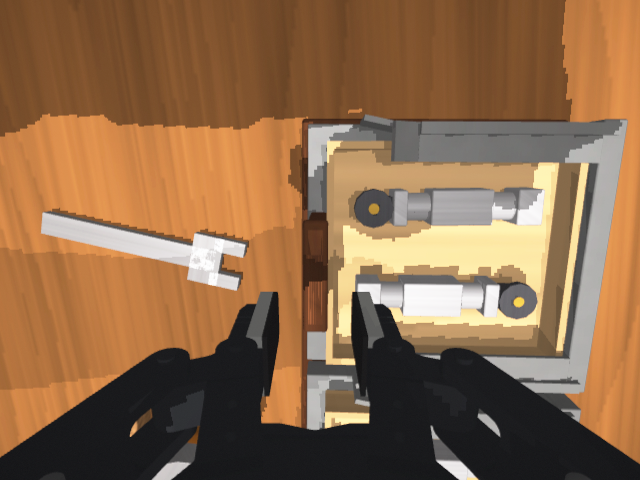

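>>> servo_tool(
  moves=[
    [1.6, 0.02, 0, 0, 0.3],
    [1.6, 0.02, 0, 0, 0.3],
    [1.3, 0.01, 0, 0, 0.3],
    [0.9, 0, 0, 0, 0.3],
    [0.3, 0, 0, 0, 0.3],
    [0, 0, 0, 0, 0.3],
    [0, 0, 0, 0, 1],
    [0, 0, 0, 0, 1],
    [0, 0, 0, 0, 1],
    [0, 0, 0, 0, 1],
  ],
  grip_force=50,
)

```text
clock: 50.95
tcp_pos: [0.6095, 0.0977, 0.0727]
orientation: [0.445, 0.537, 0.511, -0.503]
wrist_force: [-3.1, 1.3, 6.1]
finger_gap: 0.0094
```

>>> servo_tool(
  moves=[
    [0, 0.1, 0, 0.02, 1],
    [0, 0.1, 0, 0.01, 1],
    [0, 0.1, 0, 0, 1],
    [0, 0, 0, 0, 1],
    [0, 0, 0, 0, 1],
    [0, 0, 0, 0, 1],
    [0, 0, 0, 0, 1],
    [0, 0, 0, 0, 1],
    [0, 0, 0, 0, 1],
    [0, 0, 0, 0, 1],
  ],
)

```text
clock: 52.2
tcp_pos: [0.6101, 0.0987, 0.0725]
orientation: [0.435, 0.542, 0.505, -0.511]
wrist_force: [-10.0, 2.4, 8.6]
finger_gap: 0.0094
```

```bash
python3 - <<'E'
from h import *
t,R=tool(); s=env.get_state(); print(t,yawj(R),s["wrist_force"],s["ft_torque"],s["finger_gap"])
p=optics.read_camera("wrist");cv2.imwrite("pics/w27.png",p["pixels"])
S=optics.read_camera("scene");im=cv2.resize(S["pixels"][180:320,300:450],None,fx=4.2,fy=4.2,interpolation=cv2.INTER_CUBIC);cv2.imwrite("pics/s27.png",im)
E
```

```text
[0.61007901 0.09869337 0.07245265] -0.11118958999105631 [-10.03485461   2.37722274   8.55339659] [0.58965863 0.56134162 0.59140467] 0.009388919159532088
```

View pics/w27.png

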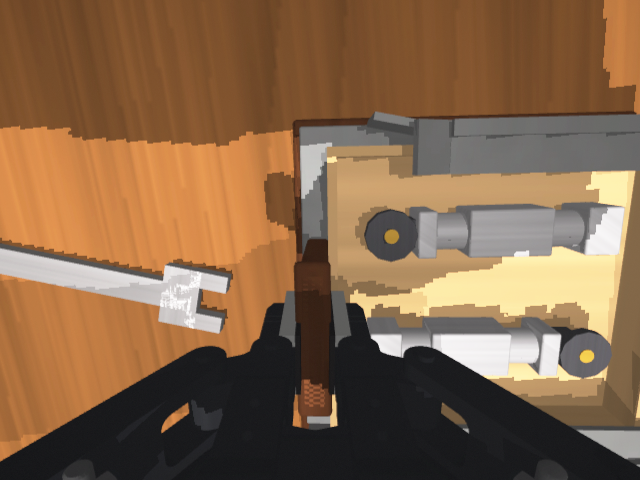

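>>> servo_tool(
  moves=[
    [0, 0, 0, 0, 0.7],
    [0, 0, 0, 0, 0.4],
    [0, -0.1, 0, 0, 0.3],
    [-0.3, -0.1, 0, 0, 0.3],
    [-1, 0, 0, 0, 0.3],
    [-2, 0, 0, 0, 0.3],
    [-3, 0, 0, 0, 0.3],
    [-4, 0, 0, 0, 0.3],
    [-4, -2, 0, 0, 0.3],
    [-2, -4, 0, 0, 0.3],
  ],
)

```text
clock: 53.55
tcp_pos: [0.5568, 0.0875, 0.2385]
orientation: [0.437, 0.544, 0.502, -0.511]
wrist_force: [0.4, 0.3, 0.8]
finger_gap: 0.03
```

```bash
python3 - <<'E'
from h import *
t,R=tool(); s=env.get_state(); print(t,s["wrist_force"],s["finger_gap"])
p=optics.read_camera("wrist");np.savez("w28.npz",**p)
im=cv2.resize(p["pixels"][110:310,355:595],None,fx=3.3,fy=3.0,interpolation=cv2.INTER_CUBIC);cv2.imwrite("pics/w28c.png",im)
T=optics.read_camera("scene");cv2.imwrite("pics/s28.png",T["pixels"])
E
```

```text
[0.55677546 0.08752646 0.23848641] [0.36022844 0.27214068 0.76639992] 0.029997887075001357
```

View pics/w28c.png

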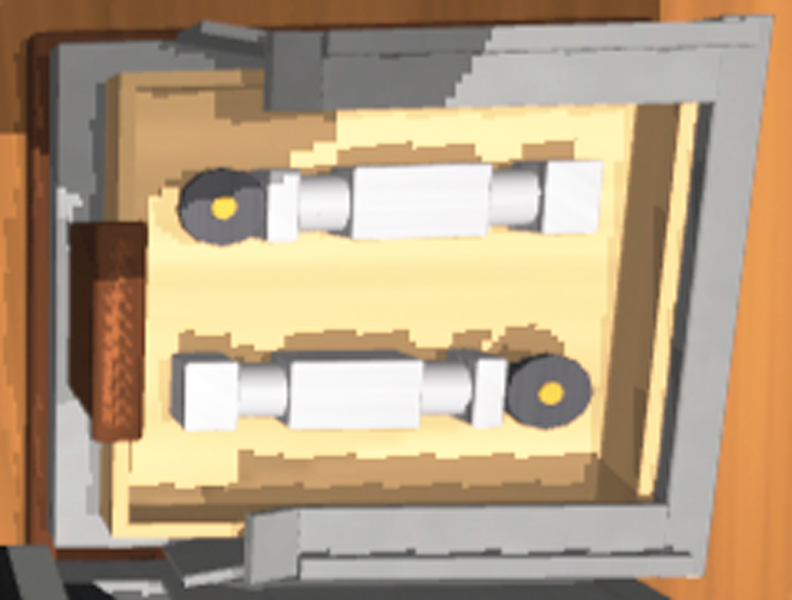

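View pics/s28.png

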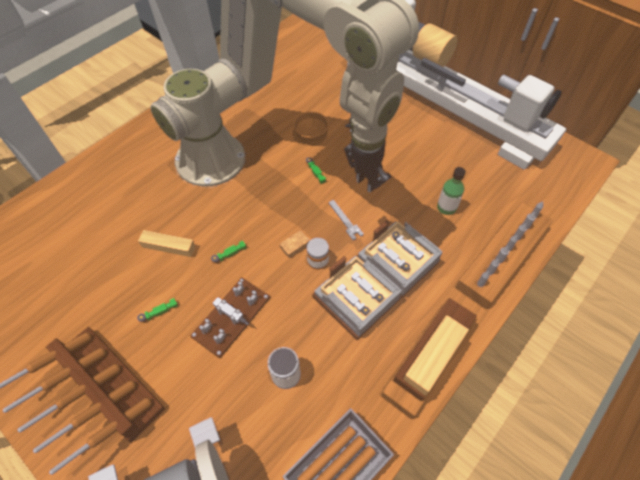

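```bash
python3 - <<'E'
from h import *
p=dict(np.load("w28.npz"))
o=lambda u,v:(u/3.3+355,v/3.0+110)
def L(n,a,b,z):
    A=at_z(p,o(*a),z);B=at_z(p,o(*b),z);d=A-B; print(n,A[:2].round(4),B[:2].round(4),"yaw",round(-np.arctan2(d[0],d[1]),4))
L("stop",(714,105),(667,505),.07)
L("tray front",(697,105),(655,502),.064)
L("tray rear",(111,75),(113,538),.064)
L("floor front",(54,45),(53,545),.04)
E
```

```text
stop [0.7597 0.1388] [0.7495 0.0298] yaw -0.0932
tray front [0.7593 0.1391] [0.7498 0.0288] yaw -0.085
tray rear [0.6189 0.1634] [0.6093 0.0322] yaw -0.0726
floor front [0.6084 0.1749] [0.5951 0.0232] yaw -0.0872
```

```bash
python3 - <<'E'
from h import *
print(order.hand_in(), env.get_state()["clock"])
E
```

```text
the job is handed in; nothing more can be done
the job is handed in; nothing more can be done
```

I moved both round-cutter bars from their clips into the tray and slid the loaded tray under the lips of the empty holder to the back stop. I let go and handed the job in; the clock read 53.6 s after the last move.

**Last checks**
- **Tray home:** in the final picture its front edge lies within about 0.5 mm of the stop at both ends. Its yaw reads about 0.01 rad off the holder's, which is close to what the picture can resolve.
- **Bars:** both lie flat in the tray, side by side but head to tail.
- **Rest of the bench:** the pointed bar is still in the middle clip. The other objects look unmoved in the scene picture, though I didn't re-measure them.
- **Robot:** clear of everything, with the fingertips at 0.24 m. The highest wrist force I read at the end of any move was about 23 N.

**What did not go to plan**
- **Wrist limit:** joint 6 reached its range limit while I carried the first bar, which left the tool leaning about 6°. I worked around the lean and did not remove it. Both bars went down slightly rolled, so they may have settled a millimetre or two when released.
- **Tray yaw:** after the first push the tray sat slightly askew, with a gap of 1–2 mm at one corner. I gripped the handle again, squared the tray up and pressed it home.
- **Holder position:** the top and scene cameras disagreed by about 1 cm on how far away the holder is, so I relied on contact force to find the stop.

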